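# Clamp a glued print and start the curing timer

## Task

Stand both halves of the glued housing in the clamp's open mouth, back against the beam, orange towards the fixed jaw, black towards the sliding jaw, glued faces towards each other, and let go. Then squeeze the trigger again and again until, with it released, the sliding jaw holds them firmly (rubber pad pushed in well over half its travel). Then press the timer's green start button; never push the jaw itself, and leave the other things where they are.

Things in the scene. Friction and masses are not known exactly. Their poses are not given: they have to be found in the camera images.
- clamp: Ratchet clamp on the bench: dark steel C-frame, orange ratchet body. Origin at bench level on the jaws' middle line. +y: closing direction, towards the fixed jaw (robot's left); +x: from the mouth's open front to the beam at the back, away from the robot. Yaw within 0.2 rad. All 'clamp x, y, z' below are mm in this frame. The mouth's floor is the bench.
- corner (a point): Clamp x 30, y 104.5, z 0: where the inner face of the fixed jaw (plane y 104.5; jaw 22 thick, x -32 to 30, 40 tall) meets the front face of the beam, the back stop (plane x 30; beam 25 thick, 30 tall, y -170 to 126). Axes as the clamp's.
- jaw (a joint): Travel of the orange sliding jaw (50 wide, 42 tall) towards the fixed jaw, m. Its rubber pad's face (50 wide, 40 tall), pad not pushed in, is 140 mm minus this from the fixed jaw; starts at 0 to 0.014. Ratchets in 4.5 mm steps, never back, friction 6 N; a full squeeze of the trigger adds about 13 mm. Do not push it directly (over 5 N).
- pad (a joint): How far the sprung rubber pad is pushed into the sliding jaw, m: 0 free, 0.012 at its stop; 1.5 N per mm. Over 0.006 with the trigger released is a firm grip. On release the jaw may settle back by up to one 4.5 mm step.
- trigger (a joint): Orange trigger, rad: 0 released (leaning 0.17 towards the jaws), 0.36 fully in, towards the fixed grip (-y). 20 wide (x), 10 thick, pivot at clamp y -130, z 46, top at z 119. Springs back; let it return nearly to 0 between squeezes. At z 100 needs about 9 N while the jaw runs free, 15 to 25 N when gripping; at full grip it stops part-way.
- squeeze (a point): Clamp x 0, y -148, z 100, axes as the clamp's: where to centre two fingers coming from above to squeeze along clamp y. At this height the outer face of the black fixed grip (24 x 12 mm post, top z 125) is 14 mm to -y of it, that of the trigger 33 mm to +y released, 14 mm fully in. Ratchet body below: top z 50, y -168 to -86; its rod (below z 35) sticks out behind.
- orange_half_center (a point): Centre of the orange printed half, a loose block 54 (x) x 28 (y) x 44 mm high, 0.06 to 0.13 kg, standing on the bench, yaw within 0.5 rad of the world's axes. Glued face: its -y face (dark half-round on top). Home: axes parallel to the clamp's, centre 27 mm in front of the beam's face.
- black_half_center (a point): Centre of the black printed half, block 54 x 28 x 44 mm, same mass and start yaw as the orange one; which of them stands nearer the clamp varies. Glued face: its +y face (grey half-round on top). Home: axes parallel to the clamp's, centre 27 mm in front of the beam's face.
- start_top (a point): Centre of the top of the green start button, 26 mm across, facing up, 53 mm above the bench, on the orange curing timer box (80 x 130 x 35 mm, screen beside the button).
- start (a joint): Press of the start button, m: 0 up, 0.006 fully down, counts from 0.004; spring of 1.5 to 5 N.
- glue: Bystander: glue bottle with orange cap standing behind the clamp, 40 mm across, 110 mm tall; origin at its base.
- driver: Bystander: orange-handled screwdriver lying behind the clamp; origin under its middle.
- cross: Bystander: small orange printed cross, 70 x 70 x 14 mm, lying in front of the clamp's trigger end; origin under its centre.
Not all that is in view belongs to the job. There is more than one size of the part that bears orange_half_center; the job needs the smallest.

How it is judged:
By the outcome, as a careful person would: the job done as asked, in the order asked, and still so for the second after the job is handed in, with the robot touching nothing.
It also fails if it takes over 72 s, if anything falls off the work surface, if the arm or the gripper's body presses on something with over 40 N, if the wrist force passes 120 N, or if a joint passes its speed limit or range.

## Robot

A 6-joint arm with a two-finger parallel gripper is mounted at the origin on the work surface. World frame = base frame: x ahead of the robot, y to its left, z up, the work surface at z = 0. Lengths are in m, angles in degrees, forces in N, time in s.
With the tool pointing down it reaches from about 0.4 to 0.825 m from the base axis. Payload 7 kg.
Tool frame: the origin (TCP) lies on the centre line of the jaws, within the pads' length; the fingertips stand r.nose_length ahead of it and the grasp point (between the pads) lies 2 mm behind it (r.nose_length is the distance from the TCP to the fingertips, in m); z points along the fingers, y is the direction in which the jaws open and shut (so a half turn about z gives the same grasp; the last joint's range is limited). The gripper opens to 88 mm and grips with 3 to 60 N. Pads are 19 mm wide; open, the fingers measure 130 mm over their backs; the gripper's body (78 mm by 193 mm) begins 47 mm behind the grasp point.
Start: joints at [-58.149, 20.546, 0.682, 0, -70.136, -16.507], TCP at [0.179, -0.651, 0.244] pointing down, gripper open.
Joint ranges: [-176.03, 176.03], [-82.01, 121.73], [-58.28, 71.71], [-173.87, 95.51], [-174.79, -0.11], [-173.66, 173.66]. Speed limits (degrees/s): [136.94, 136.94, 172.46, 180, 180, 180].

## Interface

Orientations are given as [roll, pitch, yaw] about the fixed x, y, z axes, in that order (R = Rz(yaw) Ry(pitch) Rx(roll)).
In Python, from plant import r gives the robot as it stands.
- The arm moves only by the tool apply_moves, never from a script. Its argument "targets" is a list of rows, each a list of 3 entries, a list of its own where there are three numbers: the shift along the tool's x, y, z scaled (see below), then the turn, a rotation vector about the tool's x, y, z scaled (see below), then the finger opening in mm, from 0 to 87.6. A call has 1 to 5 rows; each row shifts and turns the pose as measured when the row begins, along the tool's axes as they then stand; what a row does not reach is not made up. The controller multiplies each number of a shift by 0.04 m and each number of a turn by 8 degrees. A row lasts 1/10 s, in which the tool goes at most 50 mm and 8.59 degrees, less where a joint would pass 70% of its speed; a pose out of reach is approached as far as the arm can. A call with a number of a shift or a turn outside -1 to 1 is refused whole. A call with a gripper value outside its range is refused whole. The fingers move at their own pace and stop on an object; "squeeze" is the grip in N (left out, the last holds). Time passes only in rows, so rows that do not move let the fingers close. It gives the time, the measured TCP pose, the force and the opening at its end, in the units of the state.
- r.get_state(): the state, without advancing time (a new reading comes with each control period).
- r.capture(name): name is "scene" or "top" or "wrist"; returns a dict with "img" (384x512x3 uint8, blue, green, red), "z_map" (384x512 float32, m along the optical axis (not along the pixel's ray), 0 where there is no reading), "fx", "fy", "cx", "cy" (pixels), "camera_from_world" (4x4, takes a point from world to camera coordinates); the wrist camera has in their place "mount" (4x4, takes a point from camera to tool coordinates, whose origin is the TCP and whose axes are the flange's). Camera axes: x right, y up, looking along -z (the intrinsics and any distortion apply to the point x, -y, -z); pixel columns grow to the right and rows downward; lengths in m; the calibration is good to about 2 mm. A picture is of the moment at which its call begins: read the wrist's pose just before it.
- r.close_job(): hands the job in, once; it reports no verdict.
The state is a dict: "time_s": time; "joints": joint angles; "qd": joint speeds; "joint_torque": joint torques, N m; "tcp_pos": TCP position; "eef_rot": TCP orientation; "contact_force": force on the tool from outside, world axes, zero at the start; "moment": the same for the moment, N m; "gripper_width": finger opening in m.
Only numpy, scipy, OpenCV 4.12 (cv2) and the standard library are available. Lean on these libraries where they do the work, as an engineer would, in place of code of your own. Each camera call takes 0.05 s, during which the arm holds its last target.

## Working session

There is one attempt and no reset: what is moved stays moved. The work goes in short steps, Python scripts to look and compute and a tool call to move; the robot and the scene stay as the last step left them, time stands still between calls to the robot, and variables do not carry over. Pictures are saved under pics/ and viewed, and the job is handed in when it is done.

Besides the shell and the picture viewer there is one more tool, called after "Request:" by a JSON object that holds its "method" and its "body", one argument or row to a line. apply_moves: Moves the arm, as the interface text tells. Its arguments: {"type":"object","properties":{"targets":{"type":"array","items":{"type":"array"}},"squeeze":{"type":"number"}},"required":["targets"]}

```bash
ls; mkdir -p pics
python3 - <<'E'
from plant import r
import cv2,numpy as np
print(r.get_state()); print(r.nose_length)
for n in ("scene","top","wrist"):
    c=r.capture(n); cv2.imwrite(f"pics/{n}0.png",c["img"]); np.savez(f"{n}0.npz",**c)
    print(n,c["fx"],c["fy"],c["cx"],c["cy"],[k for k in c]); print(c.get("camera_from_world",c.get("mount")))
E
```

```text
pics
{'time_s': 0.0, 'joints': array([-5.81482242e+01,  2.05928156e+01,  6.33888595e-01, -2.07744696e-02,
       -7.01362620e+01, -1.65067103e+01]), 'qd': array([-0.02384848, -0.02215959, -0.04021565,  0.08111947,  0.00407319,
        0.00696895]), 'joint_torque': array([-2.29553414e-03, -5.82726073e+01,  2.93044996e+01,  6.99730843e+00,
        6.79521851e-03, -1.35986215e-04]), 'tcp_pos': array([ 0.17848063, -0.65049432,  0.2426059 ]), 'eef_rot': array([ 1.79903185e+02, -8.32420676e-03, -1.64662003e+02]), 'contact_force': array([-0.43214516, -0.04026661,  0.98307543]), 'moment': array([0.03777033, 0.00754748, 0.03002009]), 'gripper_width': 0.08748971646733406}
0.017
scene 474.1132685718812 474.1132685718812 258.30871055052273 197.0200527605604 ['img', 'z_map', 'fx', 'fy', 'cx', 'cy', 'camera_from_world']
[[-0.83639658  0.54809568 -0.00564751  0.39880573]
 [-0.32188722 -0.4828097   0.81442213  0.16738734]
 [ 0.44365458  0.68299774  0.58024537 -1.72082896]
 [ 0.          0.          0.          1.        ]]
top 370.056134871363 370.056134871363 254.594144322461 189.9261904774834 ['img', 'z_map', 'fx', 'fy', 'cx', 'cy', 'camera_from_world']
[[-0.01851411 -0.99982576 -0.00238165  0.10101436]
 [ 0.97987877 -0.01861812  0.19872334 -0.56474834]
 [-0.19873306  0.00134546  0.98005273 -0.98050091]
 [ 0.          0.          0.          1.        ]]
wrist 315.36978767480025 315.36978767480025 253.52080212778898 192.0901602429065 ['img', 'z_map', 'fx', 'fy', 'cx', 'cy', 'mount']
[[ 5.06867136e-04  9.63995801e-01  2.65916976e-01  7.10536868e-02]
 [ 9.99999872e-01 -4.88845947e-04 -1.33957716e-04 -1.03906377e-03]
 [ 8.57759806e-07  2.65917009e-01 -9.63995925e-01 -1.40886513e-01]
 [ 0.00000000e+00  0.00000000e+00  0.00000000e+00  1.00000000e+00]]
```

View pics/scene0.png

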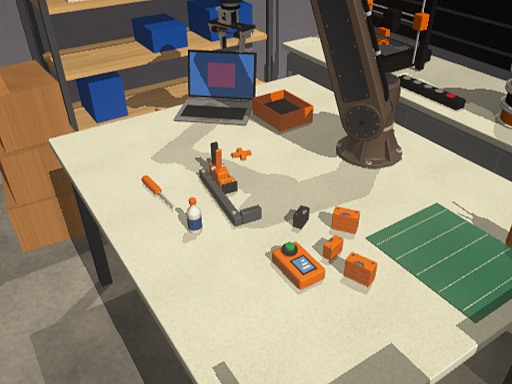

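View pics/top0.png

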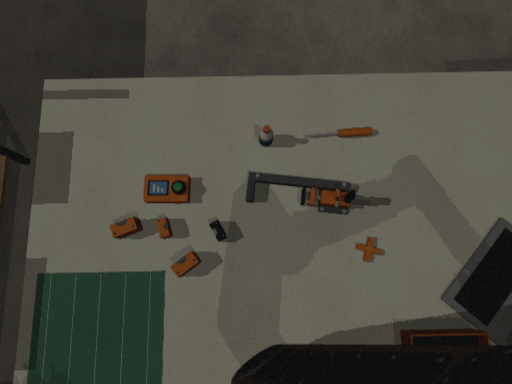

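View pics/wrist0.png

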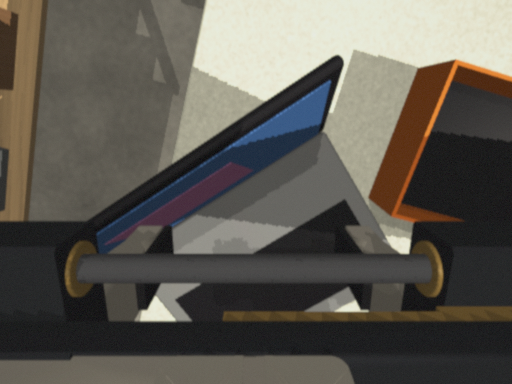

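The scene shows the clamp (200,190), black half at (301,215), three orange parts and the timer. In the top view the smallest orange part is at (163,227), black at (218,230), the clamp mouth around (280,195) and the timer at (167,188).

```bash
cat > h.py <<'E'
import numpy as np,cv2
from scipy.spatial.transform import Rotation as Ro
def T_tool(s):
    T=np.eye(4);T[:3,:3]=Ro.from_euler('xyz',s["eef_rot"],degrees=True).as_matrix();T[:3,3]=s["tcp_pos"];return T
def cloud(c,s=None):
    z=c["z_map"];h,w=z.shape;u,v=np.meshgrid(np.arange(w),np.arange(h))
    P=np.stack([(u-c["cx"])/c["fx"]*z,-(v-c["cy"])/c["fy"]*z,-z,np.ones_like(z)],-1)
    M=np.linalg.inv(c["camera_from_world"]) if "camera_from_world" in c else T_tool(s)@c["mount"]
    W=P@np.asarray(M).T
    W=W[...,:3];W[z<=0]=np.nan;return W
def rect(p):
    (cx,cy),(w,h),a=cv2.minAreaRect((p[:,:2]*1000).astype(np.float32));return (round(cx,1),round(cy,1)),(round(w,1),round(h,1)),round(a,1)
E
python3 - <<'E'
from h import *
for n in("top","scene"):
    c=dict(np.load(n+"0.npz"));c={k:(v.item() if v.ndim==0 else v) for k,v in c.items()}
    W=cloud(c);z=W[...,2]
    if n=="top":
        print(np.nanmedian(z[300:350,200:215]),np.nanmedian(z[100:120,300:400]))
    m=((z>0.012)&(z<0.14)&(W[...,0]>.2)&(W[...,0]<.95)&(abs(W[...,1])<.6)).astype(np.uint8)
    k,l,st,ce=cv2.connectedComponentsWithStats(m)
    for i in range(1,k):
        if st[i,4]<25: continue
        p=W[l==i];t=np.percentile(p[:,2],90);q=p[p[:,2]>t-0.006]
        print(n,ce[i].round(),st[i,4],"z",round(t,4),rect(p),rect(q),q.mean(0).round(3))
E
```

```text
0.0016698544524513803 0.0009965474705233568
top [266. 135.] 235 z 0.1102 ((725.1, 55.5), (34.1, 38.2), 2.3) ((729.5, 55.9), (16.5, 16.6), 87.7) [0.729 0.056 0.11 ]
top [349. 132.] 339 z 0.0275 ((746.6, -165.7), (25.4, 196.0), 2.5) ((749.2, -202.0), (121.0, 22.8), 89.4) [ 0.748 -0.214  0.026]
top [309. 189.] 1987 z 0.0528 ((565.1, -62.6), (353.2, 87.5), 83.3) ((545.1, -125.8), (102.6, 47.2), 75.3) [ 0.54  -0.136  0.068]
top [166. 188.] 1301 z 0.0477 ((584.1, 345.6), (130.8, 81.4), 88.7) ((580.0, 314.8), (42.0, 67.0), 27.5) [0.582 0.307 0.052]
top [125. 227.] 470 z 0.0609 ((471.6, 453.9), (37.4, 71.9), 21.0) ((471.6, 454.3), (37.1, 71.2), 21.3) [0.472 0.454 0.059]
top [164. 227.] 251 z 0.0471 ((469.9, 348.8), (54.1, 28.9), 14.5) ((470.1, 349.0), (54.2, 28.3), 16.7) [0.469 0.349 0.045]
top [218. 230.] 213 z 0.0474 ((459.2, 196.1), (54.0, 28.0), 27.6) ((458.9, 196.1), (54.0, 27.3), 26.4) [0.459 0.196 0.045]
top [482. 285.] 3086 z 0.0166 ((331.4, -510.2), (179.4, 262.7), 90.0) ((331.4, -510.2), (179.4, 262.7), 90.0) [ 0.296 -0.535  0.014]
top [369. 249.] 242 z 0.0174 ((401.0, -228.8), (57
[... 1030 characters left out ...]
1.9, 40.5), 69.6) ((731.3, 59.3), (16.7, 17.5), 83.1) [0.732 0.06  0.105]
scene [301. 216.] 241 z 0.0446 ((461.6, 198.7), (58.9, 30.3), 29.9) ((459.7, 198.2), (55.1, 29.0), 29.4) [0.461 0.2   0.043]
scene [346. 219.] 525 z 0.0581 ((369.8, 286.5), (42.1, 71.5), 34.3) ((369.9, 286.2), (41.9, 70.4), 34.3) [0.371 0.288 0.057]
scene [333. 246.] 307 z 0.0444 ((469.4, 351.7), (59.0, 30.5), 14.9) ((469.4, 350.7), (57.3, 28.3), 15.7) [0.471 0.352 0.043]
scene [298. 264.] 1394 z 0.0438 ((584.3, 347.8), (131.9, 83.0), 88.3) ((591.2, 349.5), (123.4, 48.1), 84.4) [0.587 0.322 0.047]
scene [360. 268.] 702 z 0.058 ((471.8, 455.6), (43.0, 72.4), 22.2) ((471.9, 455.2), (42.6, 72.3), 20.3) [0.474 0.457 0.057]
```

Run:
```python
import cv2
i=cv2.imread("pics/top0.png")[120:290,90:400];cv2.imwrite("pics/t0z.png",cv2.resize(i,None,fx=2.5,fy=2.5,interpolation=cv2.INTER_CUBIC))
```

```text
(no output)
```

View pics/t0z.png

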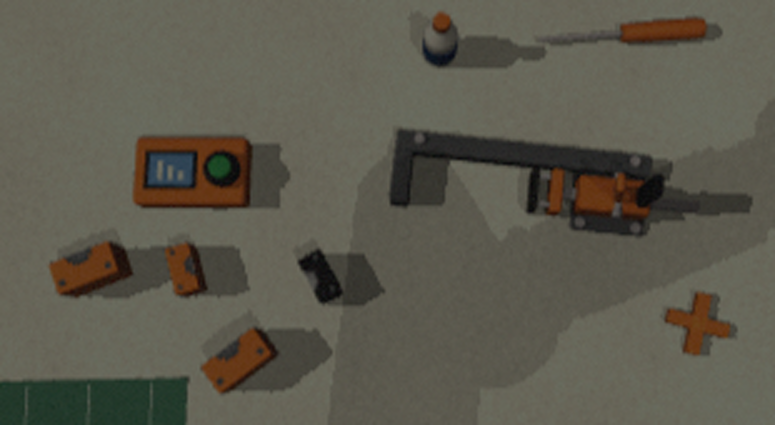

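```bash
cat >> h.py <<'E'
from plant import r
def plan(pos,yaw=None,s=None):
    s=s or r.get_state();T=T_tool(s)
    d=T[:3,:3].T@(np.array(pos)-T[:3,3])
    out="t=%.2f pos=%s rot=%s w=%.1f F=%s\n"%(s["time_s"],s["tcp_pos"].round(4),s["eef_rot"].round(2),1000*s["gripper_width"],s["contact_force"].round(1))
    out+="total shift units %s (mm %s)"%((d/.04).round(2),(d*1000).round(1))
    if yaw is not None:
        Rt=Ro.from_euler('xyz',[180,0,yaw],degrees=True).as_matrix()
        rv=Ro.from_matrix(T[:3,:3].T@Rt).as_rotvec(degrees=True); out+=" turn units %s"%(rv/8).round(2)
    print(out)
E
python3 -c "
from h import *
plan((.64,-.05,.25),-173)"
```

```text
t=0.15 pos=[ 0.1785 -0.6506  0.2429] rot=[ 1.7993e+02 -1.0000e-02 -1.6466e+02] w=87.9 F=[0.8 0.5 0.1]
total shift units [-15.1   11.43  -0.17] (mm [-603.9  457.1   -6.6]) turn units [ 0.01 -0.    1.04]
```

Request:
{"method": "apply_moves", "body": {
  "targets": [
    [[-0.95,0.72,0],[0,0,0.2],87],
    [[-0.95,0.72,0],[0,0,0.2],87],
    [[-0.95,0.72,0],[0,0,0.2],87],
    [[-0.95,0.72,0],[0,0,0.2],87],
    [[-0.95,0.72,0],[0,0,0.2],87]
  ]
}}

```text
time_s: 0.65
tcp_pos: [0.3341, -0.468, 0.2393]
eef_rot: [179.7, -0.2, -173.5]
contact_force: [1.6, -1.4, 0.7]
gripper_width: 0.0869
```

```bash
python3 -c "
from h import *
plan((.64,-.05,.25),-173)"
```

```text
t=0.65 pos=[ 0.3341 -0.468   0.2393] rot=[ 179.71   -0.2  -173.5 ] w=86.9 F=[ 1.6 -1.4  0.7]
total shift units [-8.78  9.52 -0.25] (mm [-351.2  380.7  -10. ]) turn units [ 0.04 -0.02 -0.06]
```

Request:
{"method": "apply_moves", "body": {
  "targets": [
    [[-0.85,0.9,-0.03],[0,0,0],87],
    [[-0.85,0.9,-0.03],[0,0,0],87],
    [[-0.85,0.9,-0.03],[0,0,0],87],
    [[-0.85,0.9,-0.03],[0,0,0],87],
    [[-0.85,0.9,-0.03],[0,0,0],87]
  ]
}}

```text
time_s: 1.15
tcp_pos: [0.4829, -0.2668, 0.2452]
eef_rot: [179.7, -0.2, -173.6]
contact_force: [2.3, -0.5, -0.5]
gripper_width: 0.0871
```

Request:
{"method": "apply_moves", "body": {
  "targets": [
    [[-0.85,0.9,-0.03],[0,0,0],87],
    [[-0.85,0.9,-0.03],[0,0,0],87],
    [[-0.85,0.9,-0.03],[0,0,0],87],
    [[-0.85,0.9,-0.03],[0,0,0],87],
    [[-0.85,0.9,-0.03],[0,0,0],87]
  ]
}}

```text
time_s: 1.65
tcp_pos: [0.6309, -0.0654, 0.2519]
eef_rot: [179.7, -0.2, -173.5]
contact_force: [1.1, -1.5, 0.7]
gripper_width: 0.0872
```

Request:
{"method": "apply_moves", "body": {
  "targets": [
    [[0,0,0],[0,0,0],87]
  ]
}}

```text
time_s: 1.75
tcp_pos: [0.6335, -0.0611, 0.2508]
eef_rot: [179.7, -0.2, -173.3]
contact_force: [-0.1, -0.3, 0.1]
gripper_width: 0.087
```

```bash
cat >> h.py <<'E'
def snap(n,cam="wrist"):
    s=r.get_state();c=r.capture(cam);cv2.imwrite(f"pics/{n}.png",c["img"]);W=cloud(c,s);np.savez(f"{n}.npz",W=W,img=c["img"],z=c["z_map"]);return s,c,W
E
python3 -c "
from h import *
plan((.56,.27,.25),-173)
s,c,W=snap('w1')
print(np.abs(s['qd']).max(), np.nanmedian(W[...,2]))"
```

```text
t=1.75 pos=[ 0.6335 -0.0611  0.2508] rot=[ 179.66   -0.21 -173.29] w=87.0 F=[-0.1 -0.3  0.1]
total shift units [0.86 8.44 0.07] (mm [ 34.4 337.4   2.9]) turn units [ 0.04 -0.03 -0.04]
2.4335026278310226 0.0009313595304101807
```

View pics/w1.png

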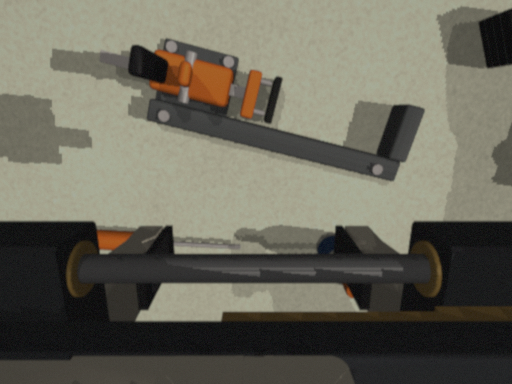

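```bash
cat > clamp.py <<'E'
from h import *
import sys
d=np.load(sys.argv[1]);W=d['W'];z=W[...,2];v,u=np.indices(z.shape)
ok=(v<215)&(W[...,0]<.75)
B=W[ok&(z>.026)&(z<.034)&(W[...,0]>.54)]
J=W[ok&(z>.036)&(z<.045)&(W[...,1]>.02)&(W[...,1]<.12)]
for n,p in(("beam",B),("jaw",J)):
    k=cv2.connectedComponents  # rects
    print(n,len(p),p[:,2].mean(),rect(p))
E
python3 clamp.py w1.npz
python3 -c "
from h import *
d=np.load('w1.npz');W=d['W']
for u,v in((190,140),(250,125),(330,150),(403,120),(410,112),(251,95),(274,100),(148,62)):print(u,v,W[v,u].round(4))"
```

```text
beam 5924 0.029798277925953284 ((584.9, -51.3), (319.6, 87.0), 89.5)
jaw 1127 0.03957453247298025 ((573.2, 102.0), (22.1, 61.8), 82.9)
190 140 [ 0.6124 -0.1418  0.    ]
250 125 [ 0.5841 -0.0705  0.0302]
330 150 [0.6016 0.0246 0.0278]
403 120 [0.5588 0.0947 0.0402]
410 112 [0.5496 0.1006 0.0394]
251 95 [ 0.5524 -0.0731  0.0425]
274 100 [ 0.5545 -0.0479  0.039 ]
148 62 [ 0.5387 -0.1605  0.1108]
```

```bash
cat > clamp2.py <<'E'
from h import *
import sys
d=np.load(sys.argv[1]);W=d['W'];z=W[...,2];v,u=np.indices(z.shape)
ok=(v<215)&(W[...,0]<.75)&np.isfinite(z)
yaw=np.radians(-7.1); o=np.array([.5732,.102])
for it in range(3):
    R=np.array([[np.cos(yaw),-np.sin(yaw)],[np.sin(yaw),np.cos(yaw)]])
    if it==0: o=o-R@np.array([-.001,.1155])
    C=(W[...,:2]-o)@R
    b=ok&(z>.027)&(z<.033)&(C[...,0]>.02)&(C[...,0]<.065)&(C[...,1]>-.16)&(C[...,1]<.09)
    # edges: per-y bins min/max x
    ys=np.arange(-.15,.08,.01);lo=[];hi=[];Y=[]
    for y in ys:
        q=C[b&(abs(C[...,1]-y)<.005)][:,0]
        if len(q)>20: Y.append(y);lo.append(q.min());hi.append(q.max())
    pl=np.polyfit(Y,lo,1);ph=np.polyfit(Y,hi,1)
    j=ok&(z>.036)&(z<.045)&(abs(C[...,0])<.04)&(abs(C[...,1]-.115)<.02)
    xs=np.arange(-.025,.02,.006);jl=[C[j&(abs(C[...,0]-x)<.003)][:,1].min() for x in xs];jh=[C[j&(abs(C[...,0]-x)<.003)][:,1].max() for x in xs]
    print("yaw",np.degrees(yaw),"o",o,"beam lo/hi",pl,ph,"jaw inner",np.median(jl),"outer",np.median(jh),"front",C[j][:,0].min())
    yaw-=np.arctan((pl[0]+ph[0])/2)
    bx=(np.polyval(pl,0)+np.polyval(ph,0))/2-.0425; by=(np.median(jl)+np.median(jh))/2-.1155
    o=o+R@np.array([bx,by])
p=C[ok&(z>.036)&(z<.043)&(abs(C[...,0])<.035)&(C[...,1]>-.08)&(C[...,1]<.05)]
h=np.histogram(p[:,1],np.arange(-.08,.05,.003));print([(round(a*1000),n) for a,n in zip(h[1],h[0]) if n])
print("black grip/trigger", [ (C[m].mean(0).round(4),z[m].mean().round(4)) for m in [ok&(z>.08)&(abs(C[...,0])<.03)]])
print(o,np.degrees(yaw))
E
python3 clamp2.py w1.npz
```

```text
yaw -7.1 o [ 0.55991636 -0.01273794] beam lo/hi [0.00260623 0.02949412] [0.00409313 0.05450248] jaw inner 0.10465511777881084 outer 0.12644727208094403 front -0.03195624043982594
yaw -7.291921831618392 o [ 0.55942483 -0.01262513] beam lo/hi [-0.00048843  0.02999709] [0.00068264 0.05500079] jaw inner 0.10462972206658122 outer 0.12637298129612468 front -0.03185744987297048
yaw -7.297485619484139 o [ 0.55942395 -0.01262365] beam lo/hi [-0.00058631  0.02999816] [0.00058496 0.05500182] jaw inner 0.10462871598343651 outer 0.12637146387596787 front -0.03186806536719321
[(-71, np.int64(24)), (-68, np.int64(128)), (-65, np.int64(127)), (-62, np.int64(132)), (-59, np.int64(130)), (-56, np.int64(62)), (-53, np.int64(16)), (-50, np.int64(22)), (-47, np.int64(20)), (-44, np.int64(9)), (-41, np.int64(122)), (-38, np.int64(137)), (-35, np.int64(96))]
black grip/trigger [(array([ 0.0004, -0.1429]), np.float64(0.114))]
[ 0.55942396 -0.01262356] -7.297446920776583
```

Request:
{"method": "apply_moves", "body": {
  "targets": [
    [[0.1,0.98,0.0],[0,0,0],87],
    [[0.1,0.98,0],[0,0,0],87],
    [[0.1,0.98,0],[0,0,0],87],
    [[0.1,0.98,0],[0,0,0],87],
    [[0.1,0.98,0],[0,0,0],87]
  ]
}}

```text
time_s: 2.3
tcp_pos: [0.5872, 0.1284, 0.2498]
eef_rot: [179.7, -0.5, -173.8]
contact_force: [0.5, 0.7, 0.4]
gripper_width: 0.0872
```

Request:
{"method": "apply_moves", "body": {
  "targets": [
    [[0.1,0.98,0.0],[0,0,0],87],
    [[0.1,0.98,0],[0,0,0],87],
    [[0.1,0.98,0],[0,0,0],87],
    [[0.1,0.6,0],[0,0,0],87],
    [[0,0,0],[0,0,0],87]
  ]
}}

```text
time_s: 2.8
tcp_pos: [0.552, 0.2718, 0.2505]
eef_rot: [179.7, -0.6, -173.9]
contact_force: [1.1, -0.6, -0.5]
gripper_width: 0.0868
```

```bash
python3 -c "
from h import *
plan((.47,.35,.25),-165.5)
s,c,W=snap('w2')
print(np.abs(s['qd']).max(), np.nanmedian(W[...,2]))"
```

```text
t=2.80 pos=[0.552  0.2718 0.2505] rot=[ 179.74   -0.57 -173.86] w=86.8 F=[ 1.1 -0.6 -0.5]
total shift units [1.83 2.16 0.04] (mm [73.2 86.5  1.7]) turn units [ 0.04 -0.07 -1.04]
1.0534050891563516 0.001026704650698651
```

View pics/w2.png

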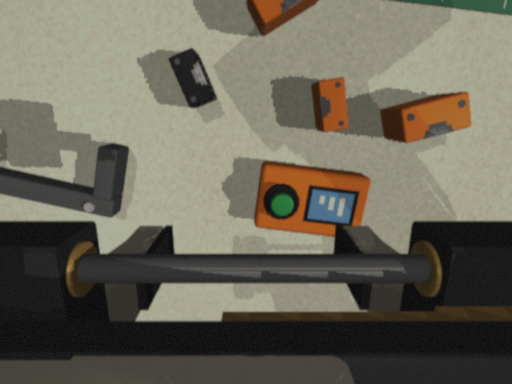

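The wrist view: orange smallest half at (330,105) with its dark half-round on the left (-y); black at (192,78) with its grey half-round on the right (+y). Both are oriented correctly. The button is at (282,203).

```bash
cat > obj.py <<'E'
from h import *
import sys
W=np.load(sys.argv[1])['W'];z=W[...,2];v,u=np.indices(z.shape)
zmin=float(sys.argv[2]) if len(sys.argv)>2 else .03
m=((z>zmin)&(v<225)).astype(np.uint8)
k,l,st,ce=cv2.connectedComponentsWithStats(m)
for i in range(1,k):
    if st[i,4]<100: continue
    p=W[l==i];t=np.percentile(p[:,2],90);q=p[p[:,2]>t-.004]
    print(ce[i].round(),st[i,4],"z %.4f"%t,rect(q),q.mean(0).round(4))
E
python3 obj.py w2.npz; python3 obj.py w2.npz 0.047
```

```text
[274.  10.] 1078 z 0.0583 ((391.6, 276.9), (20.6, 49.5), 6.1) [0.3893 0.2726 0.0573]
[191.  78.] 1530 z 0.0448 ((459.9, 195.6), (53.9, 28.1), 27.9) [0.4595 0.1957 0.0438]
[332. 105.] 1463 z 0.0448 ((470.5, 348.5), (54.0, 28.2), 15.4) [0.4701 0.3479 0.0438]
[431. 117.] 2951 z 0.0585 ((472.2, 453.2), (37.0, 71.2), 20.8) [0.4719 0.4525 0.0575]
[ 96. 182.] 1729 z 0.0406 ((573.4, 103.1), (22.2, 62.1), 82.6) [0.5722 0.1039 0.0396]
[310. 197.] 5819 z 0.0472 ((583.0, 306.9), (40.6, 40.3), 74.8) [0.5813 0.306  0.0508]
[ 23. 192.] 241 z 0.0312 ((604.7, 2.4), (50.4, 20.8), 83.6) [0.6069 0.0043 0.0306]
[ 47. 223.] 381 z 0.3070 ((521.4, 206.5), (1.6, 27.8), 5.0) [0.5214 0.207  0.3055]
[462. 223.] 396 z 0.3076 ((508.6, 327.2), (1.8, 29.1), 6.4) [0.5084 0.3268 0.3062]
[273.   9.] 818 z 0.0584 ((391.6, 276.9), (20.6, 49.5), 6.1) [0.3893 0.2726 0.0573]
[434. 118.] 2614 z 0.0585 ((472.2, 453.2), (37.0, 71.2), 20.8) [0.4719 0.4525 0.0575]
[281. 203.] 628 z 0.0575 ((583.1, 306.7), (24.2, 24.5), 33.0) [0.5826 0.3066 0.0567]
[ 47. 223.] 381 z 0.3070 ((521.4, 206.5), (1.6, 27.8), 5.0) [0.5214 0.207  0.3055]
[462. 223.] 396 z 0.3076 ((508.6, 327.2), (1.8, 29.1), 6.4) [0.5084 0.3268 0.3062]
```

```bash
python3 -c "
from h import *
plan((.4705,.3482,.12),-164.6)"
```

```text
t=2.85 pos=[0.5523 0.2706 0.2505] rot=[ 179.76   -0.59 -173.88] w=86.8 F=[ 0.5 -0.  -0. ]
total shift units [1.79 2.13 3.29] (mm [ 71.7  85.3 131.6]) turn units [ 0.04 -0.07 -1.16]
```

Request:
{"method": "apply_moves", "body": {
  "targets": [
    [[0.45,0.5,0.7],[0,0,-0.3],56],
    [[0.45,0.53,0.7],[0,0,-0.3],56],
    [[0.45,0.53,0.7],[0,0,-0.3],56],
    [[0.4,0.5,0.7],[0,-0.05,-0.26],56],
    [[0.0,0.0,0.5],[0,0,0],56]
  ]
}}

```text
time_s: 3.35
tcp_pos: [0.4702, 0.336, 0.1197]
eef_rot: [179.5, 0.3, -164.7]
contact_force: [0.1, 0.1, 0.0]
gripper_width: 0.0572
```

```bash
python3 -c "
from h import *
plan((.4705,.3482,.06),-164.6)
plan((.4705,.3482,.025),-164.6)"
```

```text
t=3.35 pos=[0.4702 0.336  0.1197] rot=[ 179.53    0.29 -164.68] w=57.2 F=[0.1 0.1 0. ]
total shift units [-0.08  0.28  1.49] (mm [-3.2 11.2 59.8]) turn units [ 0.06  0.04 -0.01]
t=3.35 pos=[0.4702 0.336  0.1197] rot=[ 179.53    0.29 -164.68] w=57.2 F=[0.1 0.1 0. ]
total shift units [-0.08  0.27  2.37] (mm [-3.  10.9 94.8]) turn units [ 0.06  0.04 -0.01]
```

Request:
{"method": "apply_moves", "body": {
  "targets": [
    [[-0.08,0.3,0.4],[0.06,0.04,0],56],
    [[0,0,0.4],[0,0,0],56],
    [[0,0,0],[0,0,0],56]
  ]
}}

```text
time_s: 3.65
tcp_pos: [0.4694, 0.3431, 0.0841]
eef_rot: [-179.8, -0.3, -164.8]
contact_force: [-0.6, 0.3, -0.8]
gripper_width: 0.0561
```

```bash
python3 -c "
from h import *
plan((.4705,.3482,.025),-164.6)"
```

```text
t=3.65 pos=[0.4694 0.3431 0.0841] rot=[-179.77   -0.3  -164.83] w=56.1 F=[-0.6  0.3 -0.8]
total shift units [-0.07  0.12  1.48] (mm [-2.7  4.9 59.1]) turn units [-0.03 -0.04 -0.03]
```

Request:
{"method": "apply_moves", "body": {
  "targets": [
    [[-0.05,0.14,0.4],[0,0,0],56],
    [[0,0.03,0.5],[0,0,0],56],
    [[0,0.0,0.4],[0,0,0],56],
    [[0,0,0.2],[0,0,0],56]
  ]
}}

```text
time_s: 4.05
tcp_pos: [0.4735, 0.3472, 0.0272]
eef_rot: [-179.9, -0.0, -165.1]
contact_force: [0.1, -0.1, -0.1]
gripper_width: 0.0558
```

```bash
python3 -c "
from h import *
plan((.4705,.3482,.025),-164.6)"
```

```text
t=4.05 pos=[0.4735 0.3472 0.0272] rot=[-1.7993e+02 -1.0000e-02 -1.6507e+02] w=55.8 F=[ 0.1 -0.1 -0.1]
total shift units [0.07 0.04 0.06] (mm [2.7 1.7 2.2]) turn units [-0.01 -0.   -0.06]
```

Close, then lift.

Request:
{"method": "apply_moves", "body": {
  "targets": [
    [[0.06,0.04,0.05],[0,0,0],20],
    [[0,0,0],[0,0,0],20],
    [[0,0,0],[0,0,0],20],
    [[0,0,0],[0,0,0],20]
  ],
  "squeeze": 15
}}

```text
time_s: 4.45
tcp_pos: [0.4722, 0.3472, 0.0275]
eef_rot: [-180.0, 0.1, -165.2]
contact_force: [-0.6, 0.6, -0.5]
gripper_width: 0.0294
```

```bash
python3 -c "
from h import *
plan((.4705,.3482,.1),-187.3)"
```

```text
t=4.45 pos=[0.4722 0.3472 0.0275] rot=[-1.7998e+02  1.0000e-01 -1.6518e+02] w=29.4 F=[-0.6  0.6 -0.5]
total shift units [ 0.03  0.03 -1.81] (mm [  1.3   1.3 -72.5]) turn units [-0.    0.01  2.77]
```

Request:
{"method": "apply_moves", "body": {
  "targets": [
    [[0,0,0],[0,0,0],20],
    [[0,0,-0.4],[0,0,0.0],20],
    [[0,0,-0.7],[0,0,0.7],20],
    [[0,0,-0.7],[0,0,0.7],20],
    [[0,0,-0.2],[0,0,0.7],20]
  ]
}}

```text
time_s: 4.95
tcp_pos: [0.4713, 0.3466, 0.1098]
eef_rot: [-179.9, 0.0, 177.6]
contact_force: [1.0, -0.4, -1.5]
gripper_width: 0.0282
```

```bash
cat >> h.py <<'E'
O=np.array([.5594,-.0126]);YAW=-7.3
def c2w(x,y,z):
    a=np.radians(YAW);return np.array([O[0]+(np.cos(a)*x-np.sin(a)*y)/1000,O[1]+(np.sin(a)*x+np.cos(a)*y)/1000,z/1000])
def w2c(p):
    a=np.radians(YAW);d=np.array(p[:2])-O;return np.array([np.cos(a)*d[0]+np.sin(a)*d[1],-np.sin(a)*d[0]+np.cos(a)*d[1],p[2]])*1000
def cp(x,y,z):
    plan(c2w(x,y,z),YAW-180);print("now in clamp",w2c(r.get_state()["tcp_pos"]).round(1))
E
python3 -c "
from h import *
cp(-6,66,100)"
```

```text
t=4.95 pos=[0.4713 0.3466 0.1098] rot=[-1.7988e+02  1.0000e-02  1.7756e+02] w=28.2 F=[ 1.  -0.4 -1.5]
total shift units [-2.57 -7.22  0.26] (mm [-103.  -288.8   10.4]) turn units [-0.01  0.    0.61]
now in clamp [-133.1  345.1  109.8]
```

Request:
{"method": "apply_moves", "body": {
  "targets": [
    [[-0.35,-0.98,0],[0,0,0.3],20],
    [[-0.35,-0.98,0],[0,0,0.3],20],
    [[-0.35,-0.98,0],[0,0,0.05],20],
    [[-0.35,-0.98,0],[0,0,0],20],
    [[-0.35,-0.98,0],[0,0,0],20]
  ]
}}

```text
time_s: 5.45
tcp_pos: [0.5221, 0.1451, 0.1142]
eef_rot: [179.7, 0.4, 172.5]
contact_force: [1.0, 0.9, -1.6]
gripper_width: 0.028
```

```bash
python3 -c "
from h import *
cp(-6,66,100)"
```

```text
t=5.45 pos=[0.5221 0.1451 0.1142] rot=[179.68   0.36 172.46] w=28.0 F=[ 1.   0.9 -1.6]
total shift units [-1.28 -2.14  0.35] (mm [-51.3 -85.6  14.1]) turn units [ 0.04  0.04 -0.03]
now in clamp [-57.  151.7 114.2]
```

Request:
{"method": "apply_moves", "body": {
  "targets": [
    [[-0.55,-0.9,0.1],[0,0,0],20],
    [[-0.5,-0.85,0.1],[0,0,0],20],
    [[-0.1,-0.25,0.1],[0.04,0.04,0],20],
    [[0,0,0],[0,0,0],20]
  ]
}}

```text
time_s: 5.85
tcp_pos: [0.5583, 0.0522, 0.1033]
eef_rot: [179.9, 0.1, 172.2]
contact_force: [0.4, -0.2, -1.4]
gripper_width: 0.0281
```

```bash
python3 -c "
from h import *
cp(-6,66,30)"
```

```text
t=5.85 pos=[0.5583 0.0522 0.1033] rot=[1.7994e+02 1.2000e-01 1.7223e+02] w=28.1 F=[ 0.4 -0.2 -1.4]
total shift units [-0.08  0.05  1.83] (mm [-3.2  1.8 73.4]) turn units [ 0.01  0.01 -0.06]
now in clamp [ -9.3  64.1 103.3]
```

Request:
{"method": "apply_moves", "body": {
  "targets": [
    [[-0.05,0.03,0.5],[0,0,0],20],
    [[0,0.03,0.5],[0,0,0],20],
    [[0,0,0.2],[0,0,0],20],
    [[0,0,0],[0,0,0],20]
  ]
}}

```text
time_s: 6.25
tcp_pos: [0.5613, 0.0569, 0.0557]
eef_rot: [179.8, 0.3, 172.3]
contact_force: [-0.1, 0.9, -1.1]
gripper_width: 0.028
```

```bash
python3 -c "
from h import *
cp(-6,66,29)
snap('w3')"
```

```text
t=6.25 pos=[0.5613 0.0569 0.0557] rot=[179.84   0.27 172.28] w=28.0 F=[-0.1  0.9 -1.1]
total shift units [-0.02 -0.08  0.67] (mm [-0.9 -3.2 26.7]) turn units [ 0.02  0.03 -0.05]
now in clamp [-7.  69.1 55.7]
```

View pics/w3.png

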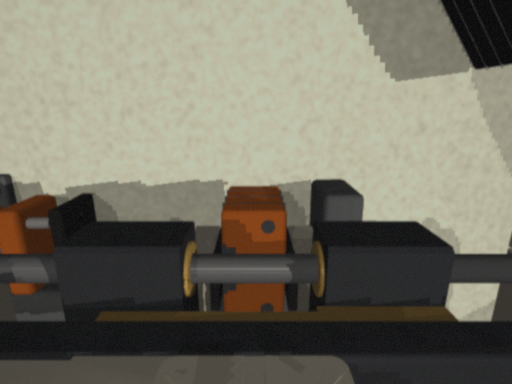

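Request:
{"method": "apply_moves", "body": {
  "targets": [
    [[0,-0.13,0],[0.02,0.03,-0.05],20],
    [[0,0,0.3],[0,0,0],20],
    [[0,0,0.2],[0,0,0],20]
  ]
}}

```text
time_s: 6.6
tcp_pos: [0.5627, 0.0531, 0.0384]
eef_rot: [179.8, 0.3, 172.8]
contact_force: [0.2, 0.5, -1.6]
gripper_width: 0.0278
```

```bash
python3 -c "
from h import *
cp(4.5,66,28)"
```

```text
t=6.60 pos=[0.5627 0.0531 0.0384] rot=[179.85   0.33 172.83] w=27.8 F=[ 0.2  0.5 -1.6]
total shift units [-0.24  0.01  0.26] (mm [-9.6  0.4 10.5]) turn units [0.02 0.04 0.02]
now in clamp [-5.1 65.6 38.4]
```

Request:
{"method": "apply_moves", "body": {
  "targets": [
    [[-0.05,0,0.18],[0.02,0.04,0.02],20],
    [[-0.1,0,0.06],[0,0,0],20],
    [[-0.08,0,0],[0,0,0],20]
  ]
}}

```text
time_s: 6.9
tcp_pos: [0.5705, 0.0514, 0.0272]
eef_rot: [-179.9, -0.2, 172.7]
contact_force: [-10.2, 1.8, 17.4]
gripper_width: 0.0281
```

```bash
python3 -c "
from h import *
cp(4.5,66,28)"
```

```text
t=6.90 pos=[0.5705 0.0514 0.0272] rot=[-179.87   -0.22  172.66] w=28.1 F=[-10.2   1.8  17.4]
total shift units [-0.04  0.03 -0.02] (mm [-1.6  1.1 -0.8]) turn units [-0.02 -0.03 -0.  ]
now in clamp [ 2.9 64.9 27.2]
```

Request:
{"method": "apply_moves", "body": {
  "targets": [
    [[0.0,0,-0.04],[0,0,0],20],
    [[0,0,0],[0,0,0],33],
    [[0,0.0,0],[0,0,0],34],
    [[0,0,-0.5],[0,0,0],34],
    [[0,0,-0.6],[0,0,0],34]
  ]
}}

```text
time_s: 7.4
tcp_pos: [0.57, 0.0505, 0.0701]
eef_rot: [-179.7, -0.5, 172.6]
contact_force: [0.6, 0.2, -0.2]
gripper_width: 0.034
```

```bash
python3 -c "
from h import *
cp(3,20,100)"
```

```text
t=7.40 pos=[0.57   0.0505 0.0701] rot=[-179.69   -0.54  172.61] w=34.0 F=[ 0.6  0.2 -0.2]
total shift units [-0.01 -1.1  -0.74] (mm [ -0.3 -44.1 -29.6]) turn units [-0.04 -0.07 -0.01]
now in clamp [ 2.5 64.  70.1]
```

Raise and view from a bit higher and beyond.

Request:
{"method": "apply_moves", "body": {
  "targets": [
    [[0,0,-0.9],[0,0,0],0],
    [[-0.5,-0.6,-0.9],[-0.04,-0.07,0],0],
    [[-0.6,-0.4,-0.5],[0,0,0],0],
    [[-0.6,0,0],[0,0,0],0],
    [[0,0,0],[0,0,0],0]
  ]
}}

```text
time_s: 7.9
tcp_pos: [0.6367, 0.0011, 0.1704]
eef_rot: [179.9, 0.5, 172.7]
contact_force: [-1.5, 0.2, -1.1]
gripper_width: 0.0021
```

```bash
python3 -c "
from h import *
cp(3,20,100)
snap('w4')"; python3 obj.py w4.npz .043; python3 clamp2.py w4.npz
```

```text
t=7.90 pos=[0.6367 0.0011 0.1704] rot=[179.89   0.45 172.74] w=2.1 F=[-1.5  0.2 -1.1]
total shift units [ 1.81 -0.09  1.75] (mm [72.5 -3.5 69.8]) turn units [0.01 0.06 0.01]
now in clamp [ 74.9  23.4 170.4]
[62. 97.] 6168 z 0.1135 ((544.5, -128.4), (9.9, 20.0), 86.4) [ 0.5446 -0.1274  0.1164]
[304. 100.] 2017 z 0.0449 ((569.4, 50.3), (27.7, 53.3), 82.8) [0.5689 0.0502 0.0441]
[185. 223.] 415 z 0.2265 ((596.0, -14.7), (30.1, 1.5), 82.0) [ 0.5961 -0.0146  0.225 ]
[322. 223.] 414 z 0.2265 ((601.1, 24.7), (30.1, 1.2), 82.3) [0.6011 0.0247 0.2252]
yaw -7.1 o [ 0.55991636 -0.01273794] beam lo/hi [0.0006792  0.02821605] [0.00238059 0.05370036] jaw inner 0.10458590657970314 outer 0.1264997936499288 front -0.03148577740045435
yaw -7.187656339388814 o [ 0.55839169 -0.01250485] beam lo/hi [0.00437154 0.02934808] [0.00086363 0.05524229] jaw inner 0.10453688815364864 outer 0.12647367847677493 front -0.030107623304647606
yaw -7.337632410095349 o [ 0.55818914 -0.01247398] beam lo/hi [0.002062   0.02951362] [-0.00166917  0.0554468 ] jaw inner 0.10455907179473459 outer 0.12649198556198743 front -0.030182610791774412
[(-71, np.int64(8)), (-68, np.int64(194)), (-65, np.int64(217)), (-62, np.int64(227)), (-59, np.int64(235)), (-56, np.int64(204)), (-53, np.int64(28)), (-50, np.int64(28)), (-47, np.int64(32)), (-44, np.int64(14)), (-41, np.int64(165)), (-38, np.int64(232)), (-35, np.int64(230))]
black grip/trigger [(array([ 0.0016, -0.1212]), np.float64(0.1031))]
[ 0.55817277 -0.01244614] -7.348886159123995
```

View pics/w4.png

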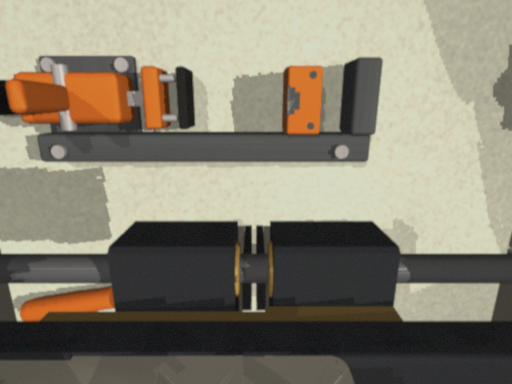

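Request:
{"method": "apply_moves", "body": {
  "targets": [
    [[0.6,-0.05,0.4],[0,0.05,0],0],
    [[0.6,-0.05,0.4],[0,0,0],0],
    [[0.6,0,0.4],[0,0,0],0],
    [[0,0,0.4],[0,0,0],0]
  ]
}}

```text
time_s: 8.35
tcp_pos: [0.5602, 0.0066, 0.1044]
eef_rot: [179.9, 0.1, 172.7]
contact_force: [1.2, 0.4, -0.7]
gripper_width: 0.0005
```

```bash
python3 -c "
from h import *
cp(2,20,27)"
```

```text
t=8.35 pos=[0.5602 0.0066 0.1044] rot=[1.7985e+02 7.0000e-02 1.7268e+02] w=0.5 F=[ 1.2  0.4 -0.7]
total shift units [-0.09  0.02  1.93] (mm [-3.6  0.7 77.4]) turn units [ 0.02  0.01 -0.  ]
now in clamp [ -1.7  19.1 104.4]
```

Request:
{"method": "apply_moves", "body": {
  "targets": [
    [[-0.1,0,0.5],[0,0,0],0],
    [[0,0,0.6],[0,0,0],0],
    [[0,0,0.5],[0,0,0],0],
    [[0,0,0.2],[0,0,0],0]
  ]
}}

```text
time_s: 8.75
tcp_pos: [0.5593, 0.0069, 0.0287]
eef_rot: [179.9, -0.1, 172.8]
contact_force: [-0.2, -0.2, 0.2]
gripper_width: 0.0005
```

```bash
python3 -c "
from h import *
cp(2,53,25)"
```

```text
t=8.75 pos=[0.5593 0.0069 0.0287] rot=[ 1.7989e+02 -8.0000e-02  1.7279e+02] w=0.5 F=[-0.2 -0.2  0.2]
total shift units [-0.12  0.84  0.1 ] (mm [-4.7 33.7  3.8]) turn units [ 0.01 -0.01  0.01]
now in clamp [-2.6 19.3 28.7]
```

Request:
{"method": "apply_moves", "body": {
  "targets": [
    [[-0.14,0.1,0.05],[0,0,0],0],
    [[-0.03,0.2,0],[0,0,0],0],
    [[0,0.25,0],[0,0,0],0],
    [[0,0.2,0],[0,0,0],0]
  ]
}}

```text
time_s: 9.15
tcp_pos: [0.5701, 0.0376, 0.0273]
eef_rot: [179.9, -0.1, 172.8]
contact_force: [-0.4, -1.6, -0.2]
gripper_width: 0.0001
```

```bash
python3 -c "
from h import *
cp(3,53,25)"
```

```text
t=9.15 pos=[0.5701 0.0376 0.0273] rot=[ 1.7993e+02 -1.2000e-01  1.7277e+02] w=0.1 F=[-0.4 -1.6 -0.2]
total shift units [0.03 0.05 0.06] (mm [1.2 1.9 2.3]) turn units [ 0.01 -0.01  0.01]
now in clamp [ 4.2 51.1 27.3]
```

Request:
{"method": "apply_moves", "body": {
  "targets": [
    [[0.02,0.1,0],[0,0,0],0],
    [[0,0.06,0],[0,0,0],0]
  ]
}}

```text
time_s: 9.35
tcp_pos: [0.5707, 0.0459, 0.0284]
eef_rot: [179.9, -0.0, 172.9]
contact_force: [2.0, -14.9, -3.8]
gripper_width: 0.0002
```

Request:
{"method": "apply_moves", "body": {
  "targets": [
    [[0,-0.3,0],[0,0,0],0],
    [[0,-0.2,-0.7],[0,0,0],20],
    [[0,0,-1],[0,0,0],87],
    [[-0.6,0,-1],[0,0,0],87],
    [[-0.9,0,-0.6],[0,0,0],87]
  ]
}}

```text
time_s: 9.85
tcp_pos: [0.6224, 0.0149, 0.1616]
eef_rot: [-180.0, -0.5, 172.9]
contact_force: [1.0, 1.1, -0.1]
gripper_width: 0.0267
```

```bash
python3 -c "
from h import *
snap('w5')
plan((.4599,.1956,.1),-152.3)"; python3 obj.py w5.npz .038
```

```text
t=9.90 pos=[0.6296 0.0144 0.165 ] rot=[-1.7998e+02 -9.0000e-02  1.7299e+02] w=30.7 F=[12.1  0.2  7.6]
total shift units [4.76 3.98 1.63] (mm [190.5 159.1  65.2]) turn units [ 0.   -0.01 -4.34]
[353. 119.] 1919 z 0.0407 ((572.8, 102.1), (21.8, 60.7), 82.9) [0.5722 0.102  0.0397]
[ 54. 120.] 5757 z 0.0985 ((544.7, -127.6), (8.3, 19.9), 84.5) [ 0.545  -0.1264  0.1062]
[136. 120.] 1068 z 0.0425 ((551.6, -73.5), (14.5, 49.5), 82.7) [ 0.5513 -0.0728  0.0414]
[167. 120.] 571 z 0.0406 ((555.0, -48.8), (8.1, 48.8), 83.0) [ 0.5542 -0.0486  0.0396]
[318. 124.] 2388 z 0.0448 ((572.9, 73.1), (28.2, 54.1), 82.7) [0.572  0.0729 0.0438]
[143. 223.] 419 z 0.2183 ((581.3, -13.3), (30.5, 1.2), 82.6) [ 0.5813 -0.0131  0.2169]
[364. 223.] 417 z 0.2183 ((589.2, 50.9), (30.7, 1.6), 84.3) [0.5892 0.0507 0.2169]
```

View pics/w5.png

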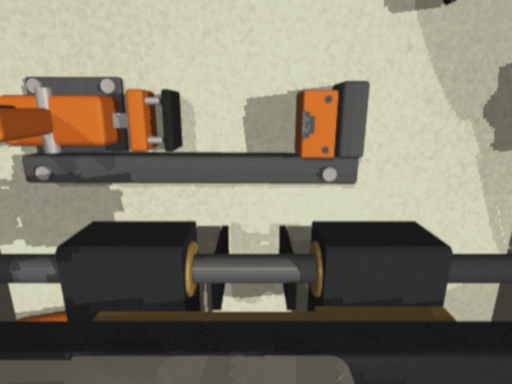

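Request:
{"method": "apply_moves", "body": {
  "targets": [
    [[0.9,0.8,0.1],[0,0,-0.85],58],
    [[0.8,0.9,0.2],[0,0,-0.85],58],
    [[0.7,0.95,0.2],[0,0,-0.85],58],
    [[0.55,1.0,0.2],[0,0,-0.85],58],
    [[0.4,1.0,0.2],[0,0,-0.85],58]
  ],
  "squeeze": 15
}}

```text
time_s: 10.4
tcp_pos: [0.476, 0.1849, 0.1298]
eef_rot: [180.0, 0.5, -152.6]
contact_force: [1.4, 1.3, 0.2]
gripper_width: 0.0581
```

```bash
python3 -c "
from h import *
plan((.4599,.1956,.026),-152.1)"
```

```text
t=10.40 pos=[0.476  0.1849 0.1298] rot=[ 179.98    0.46 -152.55] w=58.1 F=[1.4 1.3 0.2]
total shift units [0.26 0.42 2.59] (mm [ 10.2  16.9 103.7]) turn units [ 0.    0.06 -0.06]
```

Request:
{"method": "apply_moves", "body": {
  "targets": [
    [[0.2,0.35,0.3],[0,0.06,-0.05],58],
    [[0.05,0.1,0.5],[0,0,0],58],
    [[0,0,0.4],[0,0,0],58],
    [[0,0,0],[0,0,0],58]
  ]
}}

```text
time_s: 10.8
tcp_pos: [0.4541, 0.198, 0.0806]
eef_rot: [179.9, 0.1, -151.5]
contact_force: [-0.3, -0.8, 0.4]
gripper_width: 0.0583
```

```bash
python3 -c "
from h import *
plan((.4599,.1956,.026),-152.1)"
```

```text
t=10.80 pos=[0.4541 0.198  0.0806] rot=[ 1.7986e+02  1.0000e-01 -1.5155e+02] w=58.3 F=[-0.3 -0.8  0.4]
total shift units [-0.1  -0.12  1.36] (mm [-3.9 -5.  54.6]) turn units [0.02 0.01 0.07]
```

Request:
{"method": "apply_moves", "body": {
  "targets": [
    [[-0.1,-0.13,0.2],[0,0,0.06],58],
    [[0,0,0.5],[0,0,0],58],
    [[0,0,0.5],[0,0,0],58],
    [[0,0,0.25],[0,0,0],58]
  ]
}}

```text
time_s: 11.2
tcp_pos: [0.4644, 0.1952, 0.0237]
eef_rot: [179.8, 0.5, -152.2]
contact_force: [-0.7, 0.3, 1.1]
gripper_width: 0.0578
```

```bash
python3 -c "
from h import *
plan((.4599,.1956,.026),-152.1)"
```

```text
t=11.20 pos=[0.4644 0.1952 0.0237] rot=[ 179.77    0.53 -152.2 ] w=57.8 F=[-0.7  0.3  1.1]
total shift units [ 0.1   0.06 -0.06] (mm [ 3.8  2.4 -2.3]) turn units [ 0.03  0.07 -0.01]
```

Request:
{"method": "apply_moves", "body": {
  "targets": [
    [[0.1,0.06,-0.07],[0.03,0.06,0],20],
    [[0,0,0],[0,0,0],20],
    [[0,0,0],[0,0,0],20],
    [[0,0,0],[0,0,0],20],
    [[0,0,0],[0,0,0],20]
  ]
}}

```text
time_s: 11.7
tcp_pos: [0.4609, 0.1952, 0.0282]
eef_rot: [-180.0, 0.1, -152.3]
contact_force: [-0.3, 0.8, -1.4]
gripper_width: 0.028
```

```bash
python3 -c "
from h import *
plan((.4599,.1956,.1),-187.3)"
```

```text
t=11.70 pos=[0.4609 0.1952 0.0282] rot=[-1.7998e+02  9.0000e-02 -1.5230e+02] w=28.0 F=[-0.3  0.8 -1.4]
total shift units [ 0.02  0.02 -1.8 ] (mm [  0.6   0.8 -71.8]) turn units [0.   0.01 4.38]
```

Request:
{"method": "apply_moves", "body": {
  "targets": [
    [[0,0,-0.6],[0,0,0.2],20],
    [[0,0,-0.8],[0,0,0.9],20],
    [[0,0,-0.8],[0,0,0.9],20],
    [[0,0,-0.1],[0,0,0.9],20],
    [[0,0,0],[0,0,0.9],20]
  ]
}}

```text
time_s: 12.2
tcp_pos: [0.4601, 0.1949, 0.1247]
eef_rot: [180.0, 0.1, 176.3]
contact_force: [-0.2, -0.1, -1.8]
gripper_width: 0.0276
```

```bash
python3 -c "
from h import *
cp(-6,22,100)"
```

```text
t=12.20 pos=[0.4601 0.1949 0.1247] rot=[1.7996e+02 8.0000e-02 1.7632e+02] w=27.6 F=[-0.2 -0.1 -1.8]
total shift units [-2.69 -4.46  0.62] (mm [-107.8 -178.3   24.8]) turn units [0.01 0.01 0.45]
now in clamp [-124.8  193.2  124.7]
```

Request:
{"method": "apply_moves", "body": {
  "targets": [
    [[-0.6,-0.95,0],[0,0,0.4],20],
    [[-0.6,-0.95,0],[0,0,0.05],20],
    [[-0.6,-0.95,0],[0,0,0],20],
    [[-0.6,-0.95,0.1],[0,0,0],20],
    [[-0.1,-0.35,0.2],[0,0,0],20]
  ]
}}

```text
time_s: 12.7
tcp_pos: [0.5449, 0.0177, 0.1168]
eef_rot: [179.6, 0.5, 172.8]
contact_force: [-0.3, 0.8, -1.7]
gripper_width: 0.028
```

```bash
python3 -c "
from h import *
cp(-6,28,50)"
```

```text
t=12.70 pos=[0.5449 0.0177 0.1168] rot=[179.6    0.53 172.81] w=28.0 F=[-0.3  0.8 -1.7]
total shift units [-0.29 -0.02  1.67] (mm [-11.6  -0.7  66.9]) turn units [0.05 0.07 0.01]
now in clamp [-18.3  28.2 116.8]
```

Request:
{"method": "apply_moves", "body": {
  "targets": [
    [[-0.2,0,0.4],[0.05,0.07,0],20],
    [[-0.1,0,0.5],[0,0,0],20],
    [[0,0,0.4],[0,0,0],20],
    [[0,0,0],[0,0,0],20]
  ]
}}

```text
time_s: 13.1
tcp_pos: [0.5573, 0.0122, 0.0636]
eef_rot: [180.0, -0.0, 172.5]
contact_force: [0.0, -0.3, -0.4]
gripper_width: 0.0279
```

```bash
python3 -c "
from h import *
cp(-6,28,28)"
```

```text
t=13.10 pos=[0.5573 0.0122 0.0636] rot=[ 1.7998e+02 -3.0000e-02  1.7245e+02] w=27.9 F=[ 0.  -0.3 -0.4]
total shift units [0.02 0.09 0.89] (mm [ 0.8  3.7 35.6]) turn units [ 0.   -0.   -0.03]
now in clamp [-5.2 24.3 63.6]
```

Request:
{"method": "apply_moves", "body": {
  "targets": [
    [[0,0.08,0.3],[0,0,-0.03],20],
    [[0,0,0.4],[0,0,0],20],
    [[-0.06,0,0.15],[0,0,0],20],
    [[-0.1,0,0.0],[0,0,0],20]
  ]
}}

```text
time_s: 13.5
tcp_pos: [0.5652, 0.0159, 0.0301]
eef_rot: [179.9, 0.1, 172.8]
contact_force: [0.2, -0.0, -1.1]
gripper_width: 0.0284
```

```bash
python3 -c "
from h import *
cp(4,28,28)"
```

```text
t=13.50 pos=[0.5652 0.0159 0.0301] rot=[1.7990e+02 1.3000e-01 1.7281e+02] w=28.4 F=[ 0.2 -0.  -1.1]
total shift units [-0.05 -0.03  0.05] (mm [-1.9 -1.1  2.1]) turn units [0.01 0.02 0.01]
now in clamp [ 2.1 29.  30.1]
```

Request:
{"method": "apply_moves", "body": {
  "targets": [
    [[-0.05,0,0.07],[0,0,0],20],
    [[-0.08,0,0.02],[0,0,0],20]
  ]
}}

```text
time_s: 13.7
tcp_pos: [0.5671, 0.0156, 0.0272]
eef_rot: [180.0, -0.3, 172.8]
contact_force: [-16.4, 10.1, 13.8]
gripper_width: 0.0276
```

```bash
python3 -c "
from h import *
cp(4,28,28)"
```

```text
t=13.70 pos=[0.5671 0.0156 0.0272] rot=[179.98  -0.25 172.78] w=27.6 F=[-16.4  10.1  13.8]
total shift units [ 0.   -0.02 -0.02] (mm [ 0.  -0.9 -0.8]) turn units [ 0.   -0.03  0.01]
now in clamp [ 4.  28.9 27.2]
```

Seated against the beam and bench. Release and lift.

Request:
{"method": "apply_moves", "body": {
  "targets": [
    [[0.0,0,-0.04],[0,0,0],20],
    [[0,0,0],[0,0,0],33],
    [[0,0.0,0],[0,0,0],34],
    [[0,0,-0.5],[0,0,0],34],
    [[0,0,-0.6],[0,0,0],34]
  ]
}}

```text
time_s: 14.2
tcp_pos: [0.5679, 0.0159, 0.0738]
eef_rot: [-180.0, -0.3, 172.8]
contact_force: [0.7, 0.2, 0.0]
gripper_width: 0.034
```

Request:
{"method": "apply_moves", "body": {
  "targets": [
    [[0,0,-0.9],[0,0,0],60],
    [[-0.5,-0.6,-0.9],[0,0,0],87],
    [[-0.6,-0.8,-0.5],[0,0,0],87],
    [[-0.6,-0.8,0],[0,0,0],87],
    [[0,0,0],[0,0,0],87]
  ]
}}

```text
time_s: 14.7
tcp_pos: [0.6307, -0.0826, 0.1767]
eef_rot: [179.9, 0.4, 173.1]
contact_force: [-0.4, 0.2, -1.4]
gripper_width: 0.0686
```

```bash
python3 -c "
from h import *
cp(0,-148,160)
snap('w6')"; python3 obj.py w6.npz .037;python3 clamp2.py w6.npz
```

```text
t=14.70 pos=[ 0.6307 -0.0826  0.1767] rot=[179.95   0.44 173.11] w=68.6 F=[-0.4  0.2 -1.4]
total shift units [ 2.01 -2.18  0.4 ] (mm [ 80.4 -87.1  16. ]) turn units [0.01 0.06 0.05]
now in clamp [ 79.6 -60.4 176.7]
[445.  94.] 4430 z 0.0445 ((571.7, 84.4), (52.3, 59.0), 83.5) [0.5719 0.0754 0.0435]
[159.  91.] 6854 z 0.1227 ((541.8, -149.0), (45.9, 23.6), 82.9) [ 0.5403 -0.1617  0.1231]
[253.  92.] 1026 z 0.0426 ((551.5, -74.2), (13.5, 49.8), 83.5) [ 0.5512 -0.0739  0.0415]
[283.  92.] 584 z 0.0406 ((554.9, -49.1), (8.1, 49.1), 82.7) [ 0.5542 -0.0492  0.0396]
[361.  96.] 2392 z 0.0448 ((566.1, 15.3), (28.7, 53.7), 83.1) [0.5652 0.0148 0.0438]
[ 72. 223.] 429 z 0.2327 ((586.3, -131.7), (31.0, 1.9), 81.4) [ 0.5863 -0.1312  0.2313]
[435. 223.] 428 z 0.2329 ((599.0, -26.1), (31.3, 1.8), 84.9) [ 0.5989 -0.0266  0.2315]
yaw -7.1 o [ 0.55991636 -0.01273794] beam lo/hi [-0.01505497  0.02758242] [0.00159389 0.05409503] jaw inner 0.09514408568385826 outer 0.12609047709204882 front -0.03210050994685236
yaw -6.7143743042869115 o [ 0.55766431 -0.01737788] beam lo/hi [0.00413654 0.03037827] [0.009
[... 214 characters left out ...]
aw inner 0.09513873678922077 outer 0.13343411281036993 front -0.03099916512187322
[(-80, np.int64(28)), (-62, np.int64(151)), (-59, np.int64(234)), (-56, np.int64(207)), (-53, np.int64(200)), (-50, np.int64(184)), (-47, np.int64(30)), (-44, np.int64(29)), (-41, np.int64(40)), (-38, np.int64(25)), (-35, np.int64(120)), (-32, np.int64(223)), (-29, np.int64(212)), (-26, np.int64(34)), (19, np.int64(113)), (22, np.int64(105)), (25, np.int64(36)), (28, np.int64(26)), (31, np.int64(28)), (34, np.int64(36)), (37, np.int64(28)), (40, np.int64(27)), (43, np.int64(29)), (46, np.int64(21))]
black grip/trigger [(array([ 0.0002, -0.1353]), np.float64(0.1129))]
[ 0.55783798 -0.02105393] -7.115418144507825
```

View pics/w6.png

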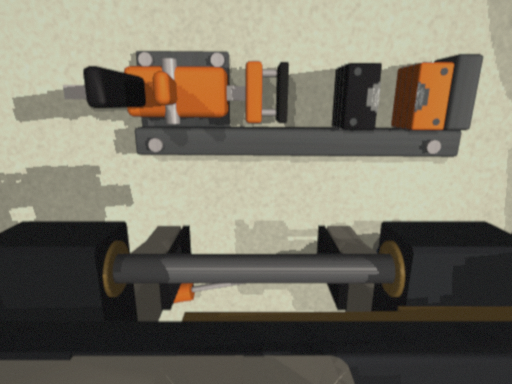

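Both halves stand in the mouth against the beam: black at (360,96), orange at (425,95), half-rounds facing each other. Now to the trigger.

Request:
{"method": "apply_moves", "body": {
  "targets": [
    [[0.6,-0.7,0],[0,0.05,0.04],87],
    [[0.6,-0.7,0],[0,0,0],87],
    [[0.6,-0.6,0],[0,0,0],87],
    [[0.15,-0.15,0],[0,0,0],87],
    [[0,0,0],[0,0,0],87]
  ],
  "squeeze": 35
}}

```text
time_s: 15.25
tcp_pos: [0.539, -0.1576, 0.1759]
eef_rot: [179.9, 0.1, 172.8]
contact_force: [0.7, -0.3, -0.4]
gripper_width: 0.0871
```

```bash
python3 -c "
from h import *
cp(0,-148,101)"
```

```text
t=15.25 pos=[ 0.539  -0.1576  0.1759] rot=[1.7992e+02 7.0000e-02 1.7285e+02] w=87.1 F=[ 0.7 -0.3 -0.4]
total shift units [-0.04 -0.04  1.87] (mm [-1.7 -1.7 74.9]) turn units [0.01 0.01 0.02]
now in clamp [  -1.8 -146.4  175.9]
```

Request:
{"method": "apply_moves", "body": {
  "targets": [
    [[-0.05,-0.04,0.4],[0,0,0],87],
    [[0,0,0.5],[0,0,0],87],
    [[0,0,0.5],[0,0,0],87],
    [[0,0,0.3],[0,0,0],87],
    [[0,0,0],[0,0,0],87]
  ]
}}

```text
time_s: 15.75
tcp_pos: [0.5458, -0.1558, 0.1074]
eef_rot: [179.9, 0.4, 173.1]
contact_force: [-0.3, -1.2, 0.5]
gripper_width: 0.087
```

```bash
python3 -c "
from h import *
cp(0,-148,101);snap('w7')"
```

```text
t=15.75 pos=[ 0.5458 -0.1558  0.1074] rot=[179.9    0.4  173.05] w=87.0 F=[-0.3 -1.2  0.5]
total shift units [ 0.12 -0.11  0.16] (mm [ 4.7 -4.3  6.3]) turn units [0.01 0.05 0.04]
now in clamp [   4.7 -143.7  107.4]
```

View pics/w7.png

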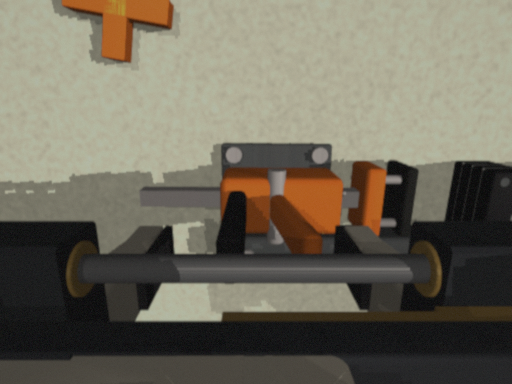

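Post (232,225) and trigger (300,230) are both between the fingers. Correct the offset, then first squeeze.

Request:
{"method": "apply_moves", "body": {
  "targets": [
    [[0.12,-0.11,0.15],[0,0.04,0.03],87],
    [[0,0,0],[0,0,0],87]
  ]
}}

```text
time_s: 16.0
tcp_pos: [0.5419, -0.1593, 0.103]
eef_rot: [179.9, 0.2, 172.9]
contact_force: [-0.3, 0.1, -0.1]
gripper_width: 0.087
```

```bash
python3 -c "
from h import *
cp(0,-148,101)"
```

```text
t=16.00 pos=[ 0.5419 -0.1593  0.103 ] rot=[179.9    0.21 172.88] w=87.0 F=[-0.3  0.1 -0.1]
total shift units [ 0.03 -0.01  0.05] (mm [ 1.3 -0.2  2. ]) turn units [0.01 0.03 0.02]
now in clamp [   1.3 -147.8  103. ]
```

Request:
{"method": "apply_moves", "body": {
  "targets": [
    [[0,0,0],[0,0,0],27],
    [[0,0,0],[0,0,0],27],
    [[0,0,0],[0,0,0],27],
    [[0,0,0],[0,0,0],27],
    [[0,0,0],[0,0,0],27]
  ],
  "squeeze": 35
}}

```text
time_s: 16.5
tcp_pos: [0.5432, -0.1583, 0.1055]
eef_rot: [179.8, 0.4, 172.9]
contact_force: [-2.3, 8.7, 4.6]
gripper_width: 0.0524
```

```bash
python3 -c "
from h import *
cp(0,-148,101)"
```

```text
t=16.50 pos=[ 0.5432 -0.1583  0.1055] rot=[179.78   0.45 172.86] w=52.4 F=[-2.3  8.7  4.6]
total shift units [ 0.06 -0.04  0.11] (mm [ 2.5 -1.4  4.5]) turn units [0.03 0.06 0.02]
now in clamp [   2.4 -146.6  105.5]
```

Request:
{"method": "apply_moves", "body": {
  "targets": [
    [[0.03,-0.03,0.06],[0,0.02,0],26],
    [[0,-0.02,0.03],[0,0,0],26],
    [[0,-0.02,0.03],[0,0,0],26],
    [[0,0,0.03],[0,0,0],26]
  ]
}}

```text
time_s: 16.9
tcp_pos: [0.5437, -0.1583, 0.1033]
eef_rot: [179.6, 0.6, 173.0]
contact_force: [-5.3, -8.9, 10.2]
gripper_width: 0.028
```

```bash
python3 -c "
from h import *
cp(0,-148,101);snap('w8')"
```

```text
t=16.90 pos=[ 0.5437 -0.1583  0.1033] rot=[179.61   0.59 172.96] w=28.0 F=[-5.3 -8.9 10.2]
total shift units [ 0.07 -0.04  0.06] (mm [ 3.  -1.5  2.2]) turn units [0.05 0.07 0.03]
now in clamp [   2.9 -146.5  103.3]
```

View pics/w8.png

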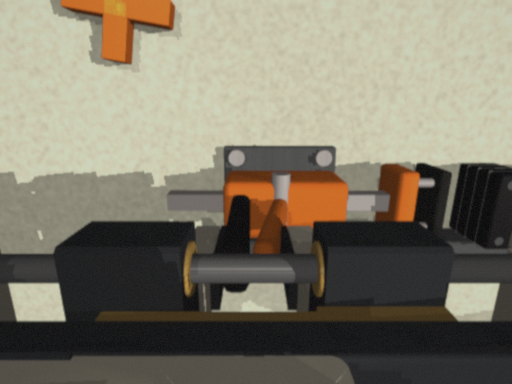

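Fully squeezed (28.0 mm); the jaw advanced. Repeat.

Request:
{"method": "apply_moves", "body": {
  "targets": [
    [[0.06,-0.03,0.05],[0.03,0.06,0.02],82],
    [[0,0,0],[0,0,0],82],
    [[0,0,0],[0,0,0],82],
    [[0,0,0],[0,0,0],82],
    [[0,0,0],[0,0,0],82]
  ]
}}

```text
time_s: 17.45
tcp_pos: [0.5428, -0.1582, 0.1025]
eef_rot: [179.7, 0.3, 172.8]
contact_force: [0.4, 1.6, -1.4]
gripper_width: 0.0621
```

```bash
python3 -c "
from h import *
cp(0,-148,101)"
```

```text
t=17.45 pos=[ 0.5428 -0.1582  0.1025] rot=[179.74   0.35 172.81] w=62.1 F=[ 0.4  1.6 -1.4]
total shift units [ 0.05 -0.04  0.04] (mm [ 2.  -1.5  1.4]) turn units [0.03 0.04 0.01]
now in clamp [   2.  -146.5  102.5]
```

Request:
{"method": "apply_moves", "body": {
  "targets": [
    [[0.05,-0.04,0.05],[0.03,0.04,0],82],
    [[0,0,0],[0,0,0],82],
    [[0,0,0.02],[0,0,0],26],
    [[0,-0.01,0.02],[0,0,0],26],
    [[0,-0.01,0.02],[0,0,0],26]
  ]
}}

```text
time_s: 17.95
tcp_pos: [0.5408, -0.161, 0.0983]
eef_rot: [-180.0, 0.1, 172.8]
contact_force: [0.6, 5.1, 4.6]
gripper_width: 0.0633
```

Request:
{"method": "apply_moves", "body": {
  "targets": [
    [[0.02,-0.02,0.03],[0,0.02,0],26],
    [[0.01,-0.02,0.03],[0,0,0],26],
    [[0,-0.02,0.03],[0,0,0],26],
    [[0,0,0.03],[0,0,0],26],
    [[0,0,0.02],[0,0,0],26]
  ]
}}

```text
time_s: 18.45
tcp_pos: [0.5423, -0.1576, 0.0963]
eef_rot: [179.6, 0.3, 172.9]
contact_force: [-3.0, 0.4, 7.0]
gripper_width: 0.0293
```

Request:
{"method": "apply_moves", "body": {
  "targets": [
    [[0.06,-0.03,0.05],[0.03,0.04,0.0],82],
    [[0,0,0],[0,0,0],82],
    [[0,0,0],[0,0,0],82],
    [[0,0,0],[0,0,0],82],
    [[0,0,0],[0,0,0],82]
  ]
}}

```text
time_s: 18.95
tcp_pos: [0.5414, -0.1566, 0.0952]
eef_rot: [179.7, 0.2, 173.0]
contact_force: [0.7, 1.5, -1.2]
gripper_width: 0.0636
```

```bash
python3 -c "
from h import *
cp(0,-148,101)"
```

```text
t=18.95 pos=[ 0.5414 -0.1566  0.0952] rot=[179.72   0.18 172.96] w=63.6 F=[ 0.7  1.5 -1.2]
total shift units [ 0.01 -0.07 -0.14] (mm [ 0.5 -2.8 -5.8]) turn units [0.04 0.02 0.03]
now in clamp [   0.5 -145.1   95.2]
```

Request:
{"method": "apply_moves", "body": {
  "targets": [
    [[0,-0.08,-0.14],[0.03,0.02,0.02],82],
    [[0,-0.02,0],[0,0,0],82],
    [[0,0,0],[0,0,0],26],
    [[0,-0.02,0.01],[0,0,0],26],
    [[0,-0.02,0.01],[0,0,0],26]
  ]
}}

```text
time_s: 19.45
tcp_pos: [0.5407, -0.1631, 0.101]
eef_rot: [180.0, 0.0, 172.8]
contact_force: [-0.9, 7.1, 4.4]
gripper_width: 0.0635
```

Request:
{"method": "apply_moves", "body": {
  "targets": [
    [[0.01,-0.03,0.02],[0,0.02,0],26],
    [[0.01,-0.03,0.02],[0,0,0],26],
    [[0,-0.03,0.02],[0,0,0],26],
    [[0,0,0.02],[0,0,0],26],
    [[0,0,0.02],[0,0,0],26]
  ]
}}

```text
time_s: 19.95
tcp_pos: [0.5419, -0.1579, 0.1005]
eef_rot: [179.3, 0.2, 172.8]
contact_force: [-3.3, -3.1, 6.4]
gripper_width: 0.0283
```

Request:
{"method": "apply_moves", "body": {
  "targets": [
    [[0,0,0.02],[0,0,0],26],
    [[0.03,0,0],[0.03,0.04,0.0],82],
    [[0,0,0],[0,0,0],82],
    [[0,0,0],[0,0,0],82],
    [[0,0,0],[0,0,0],82]
  ]
}}

```text
time_s: 20.45
tcp_pos: [0.5415, -0.157, 0.1003]
eef_rot: [179.5, -0.0, 172.9]
contact_force: [0.9, 1.7, -1.3]
gripper_width: 0.0548
```

```bash
python3 -c "
from h import *
cp(0,-148,101);snap('w9')"
```

```text
t=20.45 pos=[ 0.5415 -0.157   0.1003] rot=[ 1.7953e+02 -2.0000e-02  1.7287e+02] w=54.8 F=[ 0.9  1.7 -1.3]
total shift units [ 0.02 -0.06 -0.02] (mm [ 0.6 -2.5 -0.7]) turn units [ 0.06 -0.    0.02]
now in clamp [   0.6 -145.5  100.3]
```

View pics/w9.png

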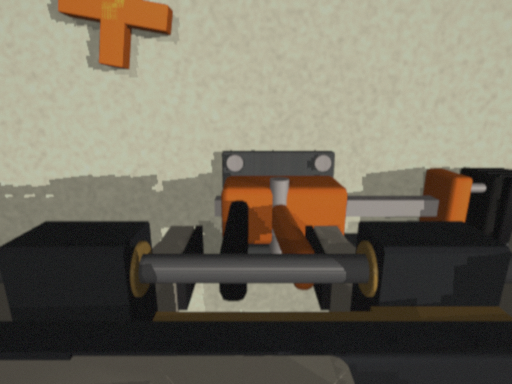

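Request:
{"method": "apply_moves", "body": {
  "targets": [
    [[0,-0.06,0],[0.05,0,0.02],82],
    [[0,-0.02,0],[0,0,0],82],
    [[0,0,0],[0,0,0],82],
    [[0,0,0],[0,0,0],26],
    [[0,-0.02,0.01],[0,0,0],26]
  ]
}}

```text
time_s: 21.0
tcp_pos: [0.5401, -0.1623, 0.0997]
eef_rot: [-180.0, -0.1, 172.7]
contact_force: [1.0, 2.4, 1.8]
gripper_width: 0.071
```

Request:
{"method": "apply_moves", "body": {
  "targets": [
    [[0,-0.02,0.01],[0,0,0],26],
    [[0.01,-0.03,0.02],[0.02,0.02,0],26],
    [[0.01,-0.03,0.02],[0.02,0,0],26],
    [[0,-0.03,0.02],[0,0,0],26],
    [[0,0,0.02],[0,0,0],26]
  ]
}}

```text
time_s: 21.5
tcp_pos: [0.541, -0.1594, 0.099]
eef_rot: [179.8, 0.0, 172.6]
contact_force: [-5.1, 34.8, 16.0]
gripper_width: 0.0317
```

Request:
{"method": "apply_moves", "body": {
  "targets": [
    [[0,0,0.02],[0,0,0],26],
    [[0,0,0.02],[0,0,0],26],
    [[0.03,0,0],[0.04,0.02,0.0],82],
    [[0,0,0],[0,0,0],82],
    [[0,0,0],[0,0,0],82]
  ]
}}

```text
time_s: 22.0
tcp_pos: [0.5409, -0.1565, 0.099]
eef_rot: [180.0, 0.0, 172.8]
contact_force: [0.8, 1.7, -1.4]
gripper_width: 0.0471
```

Request:
{"method": "apply_moves", "body": {
  "targets": [
    [[0,-0.05,0],[0.03,0,0.02],82],
    [[0,-0.02,0],[0,0,0],82],
    [[0,0,0],[0,0,0],82],
    [[0,0,0],[0,0,0],82]
  ]
}}

```text
time_s: 22.4
tcp_pos: [0.5396, -0.1603, 0.0983]
eef_rot: [-179.7, -0.1, 172.6]
contact_force: [-0.6, -0.4, 0.8]
gripper_width: 0.0787
```

```bash
python3 -c "
from h import *
cp(0,-148,101);s,c,W=snap('s9','scene')
cv2.imwrite('pics/s9z.png',cv2.resize(c['img'][120:240,170:330],None,fx=4.5,fy=4.5,interpolation=cv2.INTER_CUBIC))"
```

```text
t=22.40 pos=[ 0.5396 -0.1603  0.0983] rot=[-1.7966e+02 -1.3000e-01  1.7259e+02] w=78.7 F=[-0.6 -0.4  0.8]
total shift units [-0.02  0.03 -0.07] (mm [-0.8  1.  -2.7]) turn units [-0.04 -0.02 -0.01]
now in clamp [  -0.8 -149.    98.3]
```

View pics/s9z.png

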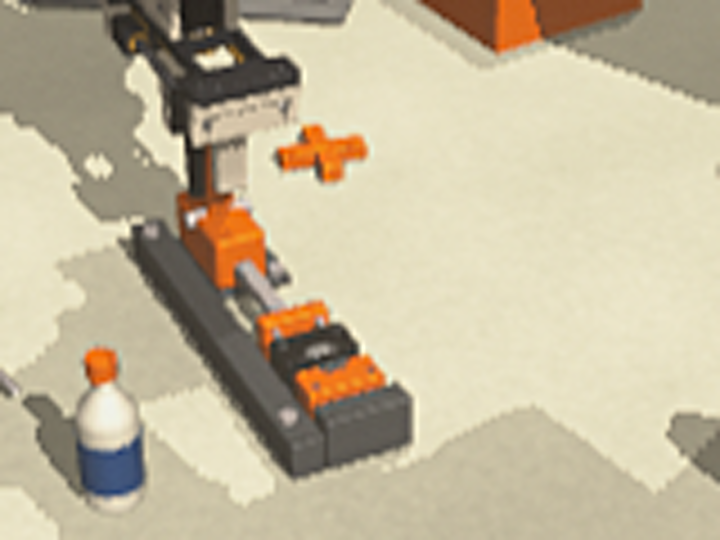

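Request:
{"method": "apply_moves", "body": {
  "targets": [
    [[-0.02,0.02,-0.05],[-0.03,0,0],26],
    [[0,-0.01,0.01],[0,0,0],26],
    [[0,-0.01,0.01],[0,0,0],26],
    [[0.01,-0.02,0.02],[0.02,0.02,0],26],
    [[0.01,-0.02,0.02],[0.02,0,0],26]
  ]
}}

```text
time_s: 22.95
tcp_pos: [0.5407, -0.1611, 0.0993]
eef_rot: [-179.7, -0.1, 172.6]
contact_force: [-2.1, 17.1, 13.6]
gripper_width: 0.0474
```

Request:
{"method": "apply_moves", "body": {
  "targets": [
    [[0,-0.02,0.02],[0,0,0],26],
    [[0,-0.01,0.02],[0,0,0],26],
    [[0,-0.01,0.02],[0,0,0],26],
    [[0,0,0.02],[0,0,0],26]
  ]
}}

```text
time_s: 23.35
tcp_pos: [0.5414, -0.1576, 0.099]
eef_rot: [180.0, 0.0, 172.7]
contact_force: [-2.8, -6.4, 7.9]
gripper_width: 0.0288
```

Request:
{"method": "apply_moves", "body": {
  "targets": [
    [[0.02,0,0],[0.04,0.02,0.0],82],
    [[0,0,0],[0,0,0],82],
    [[0,0,0],[0,0,0],82],
    [[0,0,0],[0,0,0],82],
    [[0,0,0],[0,0,0],82]
  ]
}}

```text
time_s: 23.85
tcp_pos: [0.541, -0.1565, 0.0985]
eef_rot: [-179.7, -0.1, 172.7]
contact_force: [1.1, 1.3, -1.5]
gripper_width: 0.0632
```

```bash
python3 -c "
from h import *
cp(0,-148,101);s,c,W=snap('w10')
cv2.imwrite('pics/w10z.png',c['img'][130:260,300:])"
```

```text
t=23.85 pos=[ 0.541  -0.1565  0.0985] rot=[-1.7970e+02 -1.1000e-01  1.7271e+02] w=63.2 F=[ 1.1  1.3 -1.5]
total shift units [-0.   -0.07 -0.06] (mm [-0.  -3.  -2.5]) turn units [-0.04 -0.01  0.  ]
now in clamp [  -0.  -145.1   98.5]
```

View pics/w10.png

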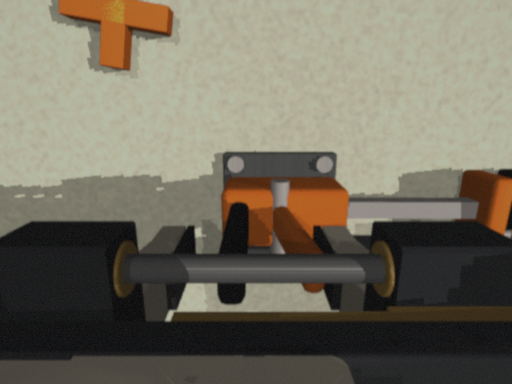

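```bash
cat > jaw.py <<'E'
from h import *
import sys
n=sys.argv[1]
s,c,W=snap(n,'scene')
a=np.radians(YAW);R=np.array([[np.cos(a),-np.sin(a)],[np.sin(a),np.cos(a)]])
C=(W[...,:2]-O)@R*1000;z=W[...,2]*1000
hsv=cv2.cvtColor(c['img'],cv2.COLOR_BGR2HSV);org=(hsv[...,1]>150)&(hsv[...,0]<20)
m=(z>35)&(z<50)&(abs(C[...,0])<35)&(C[...,1]>-90)&(C[...,1]<130)
for y in range(-60,130,3):
    q=m&(C[...,1]>=y)&(C[...,1]<y+3)
    if q.sum()>3: print(y,q.sum(),"z%.1f"%np.median(z[q]),"org%.2f"%org[q].mean(),"x %.0f..%.0f"%(C[q][:,0].min(),C[q][:,0].max()))
cv2.imwrite(f'pics/{n}z.png',cv2.resize(c['img'][150:235,195:300],None,fx=7,fy=7,interpolation=cv2.INTER_CUBIC))
E
python3 jaw.py s10
```

```text
12 9 z39.5 org1.00 x -25..21
15 8 z41.4 org1.00 x -7..19
18 9 z40.2 org1.00 x -23..24
21 12 z38.9 org0.83 x -25..19
24 15 z38.8 org0.93 x -24..23
27 7 z40.3 org0.71 x -19..18
39 6 z37.9 org0.00 x -24..23
48 6 z43.1 org0.00 x -23..23
51 10 z43.2 org0.00 x -21..28
54 15 z42.5 org0.00 x -27..29
57 12 z43.1 org0.00 x -3..27
60 10 z42.7 org0.00 x -21..28
63 11 z42.7 org0.00 x -12..27
66 10 z43.8 org0.00 x -20..25
69 10 z43.2 org0.20 x -23..29
72 15 z42.1 org0.53 x -24..31
75 7 z43.1 org0.43 x -24..28
78 10 z44.1 org0.50 x -26..23
81 15 z43.3 org0.87 x -15..28
84 7 z42.2 org1.00 x -22..19
87 19 z43.8 org0.95 x -24..27
90 12 z42.2 org0.92 x -26..28
93 10 z42.7 org0.90 x -18..27
96 8 z43.3 org1.00 x -17..29
99 24 z41.9 org0.96 x -25..29
102 22 z39.9 org0.64 x -24..28
105 8 z39.1 org0.62 x -32..29
108 12 z38.1 org0.08 x -33..28
111 10 z39.1 org0.00 x -29..26
114 18 z39.2 org0.00 x -34..30
117 11 z39.6 org0.00 x -26..25
120 14 z39.2 org0.00 x -31..29
123 18 z39.1 org0.00 x -29..28
126 19 z38.3 org0.00 x -32..26
129 7 z37.5 org0.00 x 5..30
```

View pics/s10z.png

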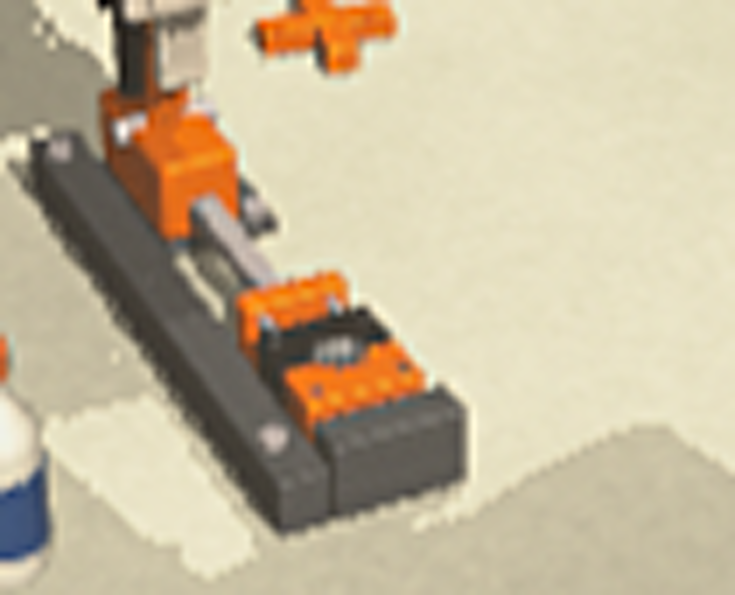

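Parts are closed up against the fixed jaw and the beam; the pad has just begun to compress. Continue squeezing.

Request:
{"method": "apply_moves", "body": {
  "targets": [
    [[0,-0.07,-0.05],[-0.03,0,0],82],
    [[0,-0.01,0],[0,0,0],82],
    [[0,0,0],[0,0,0],82],
    [[0,0,0],[0,0,0],26],
    [[0,-0.01,0.01],[0,0,0],26]
  ]
}}

```text
time_s: 24.45
tcp_pos: [0.54, -0.1615, 0.1007]
eef_rot: [-179.9, -0.1, 172.7]
contact_force: [0.0, 3.7, 1.7]
gripper_width: 0.0713
```

Request:
{"method": "apply_moves", "body": {
  "targets": [
    [[0,-0.01,0.01],[0,0,0],26],
    [[0,-0.02,0.02],[0.02,0.02,0],26],
    [[0,-0.02,0.02],[0.02,0,0],26],
    [[0,-0.02,0.02],[0,0,0],26],
    [[0,-0.01,0.02],[0,0,0],26]
  ]
}}

```text
time_s: 24.95
tcp_pos: [0.5417, -0.1575, 0.0998]
eef_rot: [179.9, -0.0, 172.7]
contact_force: [-6.0, 23.8, 13.5]
gripper_width: 0.0314
```

Request:
{"method": "apply_moves", "body": {
  "targets": [
    [[0,-0.01,0.02],[0,0,0],26],
    [[0,0,0.02],[0,0,0],26]
  ]
}}

```text
time_s: 25.15
tcp_pos: [0.5416, -0.1578, 0.0997]
eef_rot: [180.0, -0.0, 172.8]
contact_force: [-3.2, -0.7, 8.3]
gripper_width: 0.0288
```

```bash
python3 -c "
from h import *
cp(0,-148,101)"; python3 jaw.py s11 | head -16
```

```text
t=25.15 pos=[ 0.5416 -0.1578  0.0997] rot=[ 1.7995e+02 -3.0000e-02  1.7282e+02] w=28.8 F=[-3.2 -0.7  8.3]
total shift units [ 0.02 -0.04 -0.03] (mm [ 0.8 -1.8 -1.3]) turn units [ 0.01 -0.    0.02]
now in clamp [   0.8 -146.2   99.7]
21 6 z40.0 org1.00 x -22..19
24 5 z40.3 org1.00 x -17..3
27 9 z40.0 org1.00 x -23..24
30 12 z41.0 org1.00 x -20..25
33 17 z39.9 org0.94 x -23..23
36 10 z38.4 org0.80 x -21..21
48 4 z40.9 org0.00 x -9..16
51 10 z41.8 org0.00 x -25..28
54 8 z43.4 org0.00 x -23..23
57 9 z43.2 org0.00 x -6..24
60 12 z42.6 org0.00 x -24..28
63 13 z42.5 org0.00 x -16..29
66 13 z41.6 org0.00 x -24..19
69 12 z43.0 org0.00 x -19..29
72 6 z43.9 org0.17 x -2..27
75 10 z43.1 org0.10 x -23..29
```

Request:
{"method": "apply_moves", "body": {
  "targets": [
    [[0,-0.02,0],[0,0,0],82],
    [[0,0,0],[0,0,0],82],
    [[0,0,0],[0,0,0],82],
    [[0,0,0],[0,0,0],82],
    [[0,0,0],[0,0,0],82]
  ]
}}

```text
time_s: 25.7
tcp_pos: [0.5415, -0.1543, 0.099]
eef_rot: [179.7, -0.1, 172.8]
contact_force: [0.3, 0.5, 0.1]
gripper_width: 0.0631
```

Request:
{"method": "apply_moves", "body": {
  "targets": [
    [[0,-0.06,0],[0,0,0],82],
    [[0,0,0],[0,0,0],82]
  ]
}}

```text
time_s: 25.9
tcp_pos: [0.5409, -0.1575, 0.0989]
eef_rot: [179.7, -0.1, 172.8]
contact_force: [-0.3, 1.1, -0.5]
gripper_width: 0.0787
```

```bash
python3 -c "
from h import *
cp(0,-148,101)"; python3 jaw.py s12 | head -16;python3 jaw.py s12b | head -9
```

```text
t=25.90 pos=[ 0.5409 -0.1575  0.0989] rot=[ 1.7972e+02 -8.0000e-02  1.7282e+02] w=78.7 F=[-0.3  1.1 -0.5]
total shift units [ 0.   -0.05 -0.05] (mm [ 0.1 -1.9 -2.1]) turn units [ 0.04 -0.01  0.01]
now in clamp [ 1.000e-01 -1.461e+02  9.890e+01]
21 6 z40.0 org1.00 x -22..22
24 8 z41.9 org1.00 x -11..23
27 16 z40.9 org1.00 x -22..24
30 17 z37.8 org0.82 x -24..19
33 8 z37.0 org0.75 x -16..21
51 8 z42.8 org0.00 x -14..28
54 7 z42.8 org0.00 x -23..29
57 17 z43.5 org0.00 x -21..27
60 13 z42.3 org0.00 x -24..29
63 10 z41.9 org0.00 x -15..27
66 7 z42.8 org0.00 x -20..27
69 13 z43.1 org0.00 x -14..29
72 11 z42.5 org0.27 x -22..24
75 14 z43.2 org0.14 x -19..29
78 10 z41.7 org0.60 x -22..27
81 10 z42.0 org0.90 x -24..28
21 10 z40.0 org1.00 x -25..22
24 4 z41.9 org1.00 x -14..22
27 16 z41.5 org1.00 x -22..24
30 18 z38.4 org0.83 x -24..19
33 7 z37.2 org0.86 x -16..23
45 7 z40.1 org0.00 x -17..22
51 9 z42.1 org0.00 x -25..28
54 11 z42.5 org0.00 x -19..29
57 12 z42.2 org0.00 x -25..27
```

View pics/s12z.png

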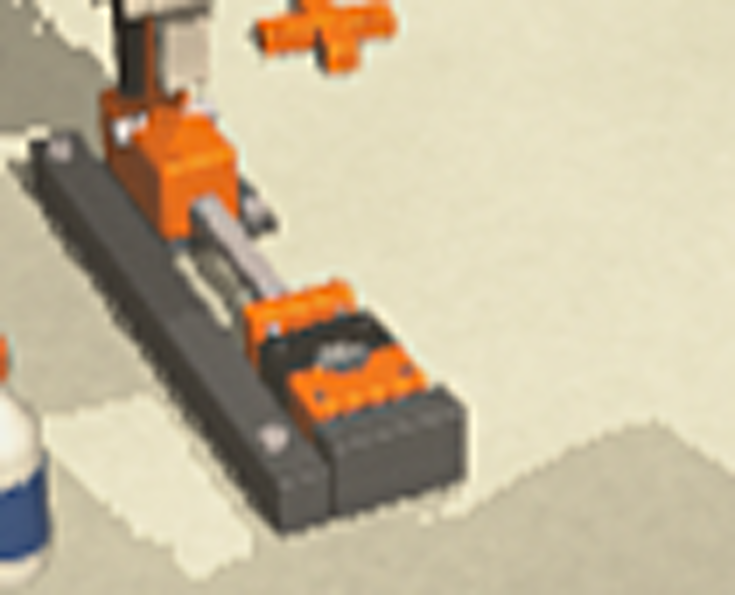

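Request:
{"method": "apply_moves", "body": {
  "targets": [
    [[0,-0.03,-0.03],[0.03,0,0],26],
    [[0,-0.01,0.01],[0,0,0],26],
    [[0,-0.02,0.01],[0,0,0],26],
    [[0,-0.02,0.02],[0.02,0.02,0],26],
    [[0,-0.02,0.02],[0.02,0,0],26]
  ]
}}

```text
time_s: 26.5
tcp_pos: [0.5419, -0.1599, 0.0992]
eef_rot: [-179.9, -0.1, 172.8]
contact_force: [-3.2, 23.5, 14.7]
gripper_width: 0.0477
```

Request:
{"method": "apply_moves", "body": {
  "targets": [
    [[0,-0.02,0.02],[0,0,0],26],
    [[0,-0.01,0.02],[0,0,0],26],
    [[0,0,0.02],[0,0,0],26],
    [[0,0,0.02],[0,0,0],26]
  ]
}}

```text
time_s: 26.9
tcp_pos: [0.5424, -0.1561, 0.0992]
eef_rot: [179.8, 0.1, 172.9]
contact_force: [-1.9, -8.8, 5.5]
gripper_width: 0.0321
```

```bash
python3 -c "
from h import *
cp(0,-148,101)"; python3 jaw.py s13 | head -8
```

```text
t=26.90 pos=[ 0.5424 -0.1561  0.0992] rot=[1.7985e+02 6.0000e-02 1.7292e+02] w=32.1 F=[-1.9 -8.8  5.5]
total shift units [ 0.03 -0.09 -0.05] (mm [ 1.4 -3.5 -1.9]) turn units [0.02 0.01 0.03]
now in clamp [   1.3 -144.5   99.2]
24 4 z38.5 org0.75 x -24..23
27 5 z39.9 org1.00 x -9..11
30 13 z40.6 org1.00 x -21..23
33 5 z40.5 org1.00 x -13..7
36 18 z40.8 org1.00 x -22..24
39 13 z39.1 org0.77 x -24..22
42 5 z38.0 org0.00 x -16..17
45 4 z39.5 org0.00 x -17..25
```

Request:
{"method": "apply_moves", "body": {
  "targets": [
    [[0,0,0.02],[0,0,0],26],
    [[0,0,0.02],[0,0,0],26]
  ]
}}

```text
time_s: 27.15
tcp_pos: [0.5423, -0.1571, 0.0991]
eef_rot: [179.9, 0.1, 172.9]
contact_force: [-2.3, 6.2, 11.4]
gripper_width: 0.0302
```

Request:
{"method": "apply_moves", "body": {
  "targets": [
    [[0,-0.02,0],[0,0,0],82],
    [[0,0,0],[0,0,0],82],
    [[0,0,0],[0,0,0],82],
    [[0,0,0],[0,0,0],82],
    [[0,0,0],[0,0,0],82]
  ]
}}

```text
time_s: 27.65
tcp_pos: [0.5425, -0.1517, 0.0981]
eef_rot: [179.4, 0.1, 172.8]
contact_force: [-0.1, -0.2, 0.6]
gripper_width: 0.0641
```

Request:
{"method": "apply_moves", "body": {
  "targets": [
    [[0,-0.06,0],[0,0,0],82],
    [[0,0,0],[0,0,0],82]
  ]
}}

```text
time_s: 27.85
tcp_pos: [0.542, -0.1549, 0.0981]
eef_rot: [179.5, 0.1, 172.8]
contact_force: [-1.0, 0.4, 0.7]
gripper_width: 0.0792
```

```bash
python3 -c "
from h import *
cp(0,-148,101)"; python3 jaw.py s14 | head -8
```

```text
t=27.85 pos=[ 0.542  -0.1549  0.0981] rot=[1.7949e+02 9.0000e-02 1.7285e+02] w=79.2 F=[-1.   0.4  0.7]
total shift units [ 0.02 -0.11 -0.07] (mm [ 0.8 -4.6 -2.9]) turn units [0.06 0.01 0.02]
now in clamp [   0.8 -143.4   98.1]
24 7 z40.4 org1.00 x -23..19
27 10 z40.8 org1.00 x -19..24
30 11 z40.4 org1.00 x -24..25
33 15 z39.8 org1.00 x -19..23
36 11 z38.9 org0.91 x -22..21
39 7 z38.2 org0.43 x -6..19
45 4 z39.1 org0.00 x -17..18
51 8 z42.7 org0.00 x -18..28
```

Request:
{"method": "apply_moves", "body": {
  "targets": [
    [[0,-0.1,-0.3],[0.05,0,0],82],
    [[0,0,-0.9],[0,0,0],82],
    [[-0.1,0,-0.9],[0,0,0],82],
    [[-0.8,0.6,0],[0,0,0],82],
    [[-0.7,0.9,0],[0,0,0],82]
  ]
}}

```text
time_s: 28.4
tcp_pos: [0.6103, -0.1122, 0.19]
eef_rot: [-179.9, 0.1, 172.5]
contact_force: [0.0, -0.2, -0.5]
gripper_width: 0.0817
```

Request:
{"method": "apply_moves", "body": {
  "targets": [
    [[-0.3,0.9,0],[0,0,0],82],
    [[0,0.9,0],[0,0,0],82],
    [[0,0,0],[0,0,0],82]
  ]
}}

```text
time_s: 28.7
tcp_pos: [0.6368, -0.0389, 0.1939]
eef_rot: [-179.9, 0.4, 172.5]
contact_force: [0.4, -1.4, 0.6]
gripper_width: 0.0819
```

```bash
python3 -c "
from h import *
cp(0,-148,101);s,c,W=snap('w15')
a=np.radians(YAW);R=np.array([[np.cos(a),-np.sin(a)],[np.sin(a),np.cos(a)]])
C=(W[...,:2]-O)@R*1000;z=W[...,2]*1000
v,u=np.indices(z.shape)
hsv=cv2.cvtColor(c['img'],cv2.COLOR_BGR2HSV);org=(hsv[...,1]>150)&(hsv[...,0]<20)
m=(z>37)&(z<47)&(abs(C[...,0])<35)&(C[...,1]>-90)&(C[...,1]<130)&(v<215)
for y in range(-60,130,2):
    q=m&(C[...,1]>=y)&(C[...,1]<y+2)
    if q.sum()>3: print(y,q.sum(),'z%.1f'%np.median(z[q]),'org%.2f'%org[q].mean(),'x %.0f..%.0f'%(C[q][:,0].min(),C[q][:,0].max()))
"
```

```text
t=28.70 pos=[ 0.6368 -0.0389  0.1939] rot=[-179.9     0.44  172.49] w=81.9 F=[ 0.4 -1.4  0.6]
total shift units [ 2.01 -3.3   2.31] (mm [  80.4 -131.8   92.5]) turn units [-0.01  0.05 -0.03]
now in clamp [ 80.1 -16.3 193.9]
20 87 z39.9 org0.91 x -24..24
22 138 z41.4 org0.97 x -25..25
24 132 z41.8 org0.97 x -25..25
26 140 z41.8 org0.96 x -25..25
28 132 z41.8 org0.97 x -25..25
30 130 z41.8 org0.97 x -25..25
32 122 z41.4 org0.96 x -25..25
34 42 z40.1 org0.81 x -20..23
36 8 z37.5 org0.00 x -17..18
38 10 z37.4 org0.00 x -17..17
40 104 z39.1 org0.00 x -24..24
42 136 z39.7 org0.00 x -25..25
44 128 z39.8 org0.00 x -25..25
46 127 z39.7 org0.00 x -25..25
48 199 z42.0 org0.00 x -24..29
50 143 z43.7 org0.00 x -23..29
52 142 z43.9 org0.00 x -23..29
54 149 z44.0 org0.00 x -23..29
56 138 z43.9 org0.00 x -23..29
58 146 z43.9 org0.00 x -23..29
60 141 z43.7 org0.00 x -23..29
62 149 z43.9 org0.00 x -23..29
64 135 z44.0 org0.00 x -23..29
66 150 z43.9 org0.00 x -23..29
68 135 z43.9 org0.00 x -23..29
70 150 z44.0 org0.00 x -23..29
72 147 z44.1 org0.00 x -23..29
74 130 z44.0 org0.02 x -23..29
76 152 z43.6 org0.50 x -23..28
78 142 z44.0 org0.55 x -24..29
80 152 z44.1 org0.59 x -24..29
82 140 z44.0 org0.66 x -24..29
84 146 z43.9 org0.72 x -24..29
86 145 z44.0 org0.87 x -24..29
88 143 z43.9 org0.99 x -24..29
90 144 z43.9 org0.99 x -24..29
92 151 z43.9 org0.98 x -24..29
94 152 z43.9 org0.82 x -24..29
96 143 z44.1 org0.76 x -24..29
98 136 z44.1 org0.87 x -24..29
100 141 z43.8 org0.99 x -24..29
102 124 z43.6 org0.99 x -24..29
104 44 z40.0 org0.55 x -30..28
106 175 z39.4 org0.05 x -31..30
108 159 z39.8 org0.00 x -31..30
110 176 z39.7 org0.00 x -32..30
112 154 z39.9 org0.00 x -32..30
114 163 z39.7 org0.00 x -32..29
116 157 z39.8 org0.00 x -32..30
118 171 z39.8 org0.00 x -31..30
120 151 z39.8 org0.00 x -32..30
122 161 z39.7 org0.00 x -32..30
124 115 z39.1 org0.00 x -31..29
126 8 z38.0 org0.00 x -23..18
```

View pics/w15.png

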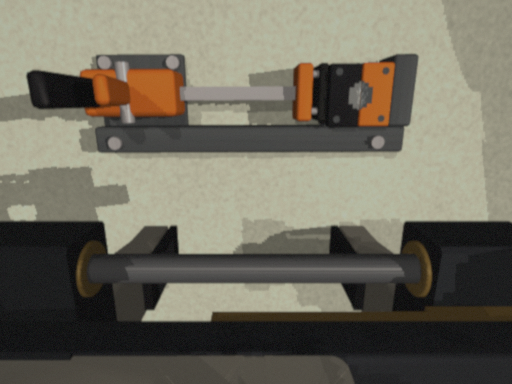

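Rods are visibly short between jaw (303,92) and pad (322,95); compute pad compression precisely by comparing with the free state.

Run:
```python
from h import *
a=np.radians(YAW);R=np.array([[np.cos(a),-np.sin(a)],[np.sin(a),np.cos(a)]])
for n,hi in(('w1',1e9),('w6',1e9),('w15',1e9)):
    d=np.load(n+'.npz');W=d['W'];C=(W[...,:2]-O)@R*1000;z=W[...,2]*1000;v,u=np.indices(z.shape)
    hsv=cv2.cvtColor(d['img'],cv2.COLOR_BGR2HSV);org=(hsv[...,1]>130)&(hsv[...,0]<20)
    m=(abs(C[...,0])<28)&(v<215)&(C[...,1]>-78)&(C[...,1]<75)
    j=C[m&org&(z>40.5)&(z<43.2)][:,1]; p=C[m&~org&(z>38.7)&(z<40.6)&(C[...,1]<48.5)&((C[...,1]<-20)|(C[...,1]>38))][:,1]
    print(n,[np.percentile(x,[2,50,98]).round(1) for x in(j,p)],"gap med",np.median(p)-np.median(j))
plan((.583,.3068,.12),173)
```

```text
w1 [array([-67.7, -61.7, -55.6]), array([-68.5, -36.9, -33. ])] gap med 24.798977311417786
w6 [array([-67.9, -61. ,  73.9]), array([-68.8, -37.2, -33.3])] gap med 23.859779891045825
w15 [array([21.8, 27.9, 34. ]), array([40.9, 44.5, 48.1])] gap med 16.59244473900138
t=28.75 pos=[ 0.6365 -0.0403  0.194 ] rot=[-179.88    0.43  172.48] w=82.0 F=[ 0.5 -0.5 -0.2]
total shift units [2.48 8.43 1.81] (mm [ 99.  337.3  72.5]) turn units [-0.02  0.05 -0.07]
```

Pad is pushed in by ≈8.2 mm of 12 with the trigger released. Now to the button.

Request:
{"method": "apply_moves", "body": {
  "targets": [
    [[0.27,0.95,0],[0,0.05,0],0],
    [[0.27,0.95,0],[0,0,0],0],
    [[0.27,0.95,0],[0,0,0],0],
    [[0.27,0.95,0.1],[0,0,0],0],
    [[0.27,0.95,0.1],[0,0,0],0]
  ]
}}

```text
time_s: 29.25
tcp_pos: [0.6081, 0.1518, 0.1893]
eef_rot: [-179.8, 0.2, 171.9]
contact_force: [0.3, 0.6, 0.7]
gripper_width: 0.048
```

Request:
{"method": "apply_moves", "body": {
  "targets": [
    [[0.27,0.95,0.1],[0,0,0],0],
    [[0.27,0.95,0.2],[0,0,0],0],
    [[0.27,0.95,0.2],[0,0,0],0],
    [[0.2,0.5,0.2],[0,0,0],0],
    [[0,0,0],[0,0,0],0]
  ]
}}

```text
time_s: 29.75
tcp_pos: [0.5866, 0.2938, 0.1636]
eef_rot: [-179.8, 0.4, 171.9]
contact_force: [1.1, -0.4, 0.1]
gripper_width: 0.0077
```

```bash
python3 -c "
from h import *
plan((.583,.3068,.09),172.7)"
```

```text
t=29.75 pos=[0.5866 0.2938 0.1636] rot=[-179.78    0.41  171.9 ] w=7.7 F=[ 1.1 -0.4  0.1]
total shift units [0.15 0.32 1.84] (mm [ 5.9 12.7 73.5]) turn units [-0.03  0.05 -0.1 ]
```

Request:
{"method": "apply_moves", "body": {
  "targets": [
    [[0.15,0.32,0.5],[-0.03,0.05,0],0],
    [[0,0.04,0.6],[0,0,0],0],
    [[0,0,0.6],[0,0,0],0],
    [[0,0,0.1],[0,0,0],0]
  ]
}}

```text
time_s: 30.15
tcp_pos: [0.5855, 0.3056, 0.0943]
eef_rot: [179.9, 0.2, 171.8]
contact_force: [0.4, -0.4, 0.6]
gripper_width: 0.0007
```

```bash
python3 -c "
from h import *
plan((.583,.3068,.066),172.7)"
```

```text
t=30.15 pos=[0.5855 0.3056 0.0943] rot=[179.85   0.24 171.82] w=0.7 F=[ 0.4 -0.4  0.6]
total shift units [0.07 0.02 0.71] (mm [ 2.8  0.8 28.2]) turn units [ 0.02  0.03 -0.11]
```

Request:
{"method": "apply_moves", "body": {
  "targets": [
    [[0.07,0.02,0.35],[0,0,0],0],
    [[0,0,0.12],[0,0,0],0],
    [[0,0,0.08],[0,0,0],0]
  ]
}}

```text
time_s: 30.45
tcp_pos: [0.5848, 0.3051, 0.0737]
eef_rot: [179.8, 0.4, 171.7]
contact_force: [-0.2, 2.0, 1.6]
gripper_width: 0.0003
```

Request:
{"method": "apply_moves", "body": {
  "targets": [
    [[0,0,0.08],[0,0,0],0],
    [[0,0,0.06],[0,0,0],0]
  ]
}}

```text
time_s: 30.65
tcp_pos: [0.585, 0.3051, 0.0693]
eef_rot: [179.7, 0.4, 171.7]
contact_force: [-2.0, -0.6, 3.9]
gripper_width: 0.0001
```

Request:
{"method": "apply_moves", "body": {
  "targets": [
    [[0,0,0.08],[0,0,0],0],
    [[0,0,0.06],[0,0,0],0]
  ]
}}

```text
time_s: 30.85
tcp_pos: [0.5852, 0.3051, 0.068]
eef_rot: [179.7, 0.5, 171.8]
contact_force: [-10.4, -3.5, 23.3]
gripper_width: 0.0004
```

```bash
python3 -c "
from h import *
plan((.583,.3068,.064),172.7)"
```

```text
t=30.85 pos=[0.5852 0.3051 0.068 ] rot=[179.73   0.5  171.8 ] w=0.4 F=[-10.4  -3.5  23.3]
total shift units [0.06 0.03 0.1 ] (mm [2.4 1.3 3.9]) turn units [ 0.03  0.06 -0.11]
```

```bash
python3 -c "
from h import *
W=np.load('w2.npz')['W']
print((W[203,255:345:3]*1000).round(0).tolist())
s,c,W=snap('s16','scene')
cv2.imwrite('pics/s16z.png',cv2.resize(c['img'][215:300,250:350],None,fx=6,fy=6,interpolation=cv2.INTER_CUBIC))
print(r.get_state()['contact_force'])
"
```

```text
[[601.0, 279.0, 0.0], [591.0, 281.0, 32.0], [589.0, 285.0, 35.0], [585.0, 287.0, 47.0], [585.0, 291.0, 48.0], [584.0, 294.0, 50.0], [582.0, 297.0, 55.0], [581.0, 300.0, 56.0], [581.0, 303.0, 57.0], [581.0, 307.0, 57.0], [580.0, 310.0, 57.0], [580.0, 313.0, 57.0], [580.0, 317.0, 56.0], [582.0, 322.0, 47.0], [581.0, 325.0, 48.0], [585.0, 331.0, 35.0], [584.0, 334.0, 36.0], [583.0, 338.0, 36.0], [nan, nan, nan], [582.0, 344.0, 37.0], [583.0, 348.0, 35.0], [582.0, 352.0, 35.0], [581.0, 355.0, 37.0], [581.0, 359.0, 36.0], [581.0, 362.0, 36.0], [580.0, 366.0, 36.0], [580.0, 369.0, 37.0], [580.0, 373.0, 36.0], [579.0, 376.0, 36.0], [579.0, 379.0, 37.0]]
[-10.06792305  -3.32873271  19.67510649]
```

View pics/s16z.png

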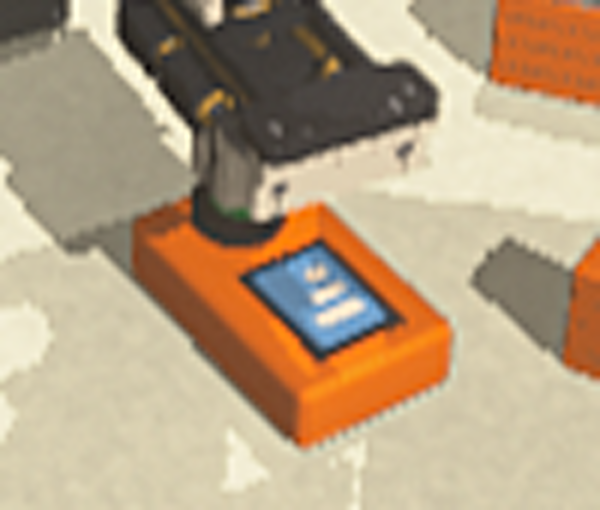

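Request:
{"method": "apply_moves", "body": {
  "targets": [
    [[0,0,0.05],[0,0,0],0],
    [[0,0,0.04],[0,0,0],0]
  ]
}}

```text
time_s: 31.1
tcp_pos: [0.585, 0.3051, 0.0683]
eef_rot: [179.7, 0.6, 171.9]
contact_force: [-3.4, -1.0, 9.1]
gripper_width: 0.0001
```

Request:
{"method": "apply_moves", "body": {
  "targets": [
    [[0,0,-0.4],[0,0,0],0],
    [[0,0,-0.9],[0,0,0],0],
    [[-0.5,0,-0.9],[0,0,0],0],
    [[-0.7,-0.7,-0.6],[0,0,0],0],
    [[-0.3,-0.9,0],[0,0,0],0]
  ]
}}

```text
time_s: 31.6
tcp_pos: [0.636, 0.2359, 0.186]
eef_rot: [179.6, 0.8, 172.3]
contact_force: [0.2, -0.7, -0.0]
gripper_width: 0.0003
```

Request:
{"method": "apply_moves", "body": {
  "targets": [
    [[0,-0.9,0],[0,0,0],0],
    [[0,0,0],[0,0,0],0]
  ]
}}

```text
time_s: 31.8
tcp_pos: [0.6329, 0.1961, 0.1875]
eef_rot: [179.5, 1.0, 172.2]
contact_force: [0.1, 0.9, 0.8]
gripper_width: 0.0004
```

```bash
python3 -c "
from h import *
plan((.583,.3068,.064),172.7)
s,c,W=snap('w17')
s,c,W=snap('s17','scene')
a=np.radians(YAW)
cv2.imwrite('pics/s17z.png',cv2.resize(c['img'][140:300,170:370],None,fx=4,fy=3.7,interpolation=cv2.INTER_CUBIC))"
```

```text
t=31.80 pos=[0.6329 0.1961 0.1875] rot=[179.51   1.   172.17] w=0.4 F=[0.1 0.9 0.8]
total shift units [1.67 2.54 3.08] (mm [ 66.6 101.8 123.3]) turn units [ 0.06  0.13 -0.07]
```

View pics/w17.png

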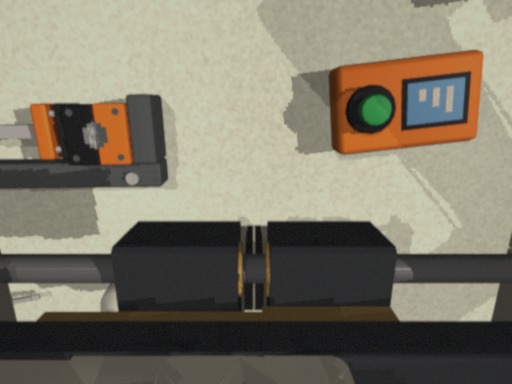

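View pics/s17z.png

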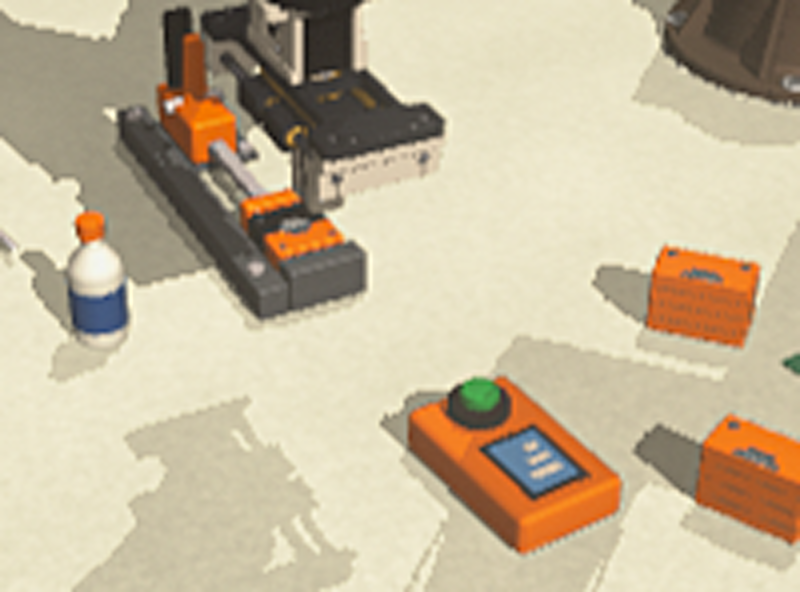

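```bash
python3 -c "
from h import *
for n in('s14','s16','s17'):
    d=np.load(n+'.npz');hsv=cv2.cvtColor(d['img'],cv2.COLOR_BGR2HSV);W=d['W']
    g=(hsv[...,0]>45)&(hsv[...,0]<80)&(hsv[...,1]>120)
    g&=(abs(W[...,0]-.583)<.03)&(abs(W[...,1]-.307)<.03)
    print(n,g.sum(),np.percentile(W[g][:,2],[5,50,95]).round(4),W[g].mean(0).round(4))
"; python3 obj.py w17.npz .037
```

```text
s14 57 [0.0493 0.0555 0.0577] [0.5838 0.3111 0.0551]
s16 1 [0.0481 0.0481 0.0481] [0.5874 0.3175 0.0481]
s17 55 [0.0511 0.0559 0.0593] [0.5836 0.311  0.0554]
[370. 109.] 1946 z 0.0572 ((583.1, 306.3), (25.0, 24.4), 83.0) [0.5829 0.3057 0.0566]
[107. 132.] 5990 z 0.0446 ((570.2, 71.9), (84.2, 59.0), 84.0) [0.5713 0.0658 0.0437]
[ 43. 131.] 965 z 0.0425 ((563.0, 16.0), (14.5, 48.6), 82.3) [0.5624 0.0169 0.0414]
[188. 223.] 414 z 0.2430 ((591.6, 181.1), (30.5, 1.4), 82.0) [0.5917 0.1814 0.2417]
[319. 223.] 415 z 0.2434 ((596.8, 218.9), (30.1, 1.8), 83.8) [0.5968 0.2189 0.242 ]
```

```bash
python3 -c "
from plant import r
print(r.close_job(), r.get_state()['time_s'])"
```

```text
the job is handed in; nothing more can be done
the job is handed in; nothing more can be done
```

Both halves are clamped in the mouth, the start button has been pressed, and the job is handed in. The last clock reading was about 31.9 s of the 72 s allowed.

**Halves:** I placed the smallest orange half and the black half back against the beam, with their glued faces towards each other. I slid the orange one to within about 4 mm of the fixed jaw. The sliding jaw then closed that gap and pushed the black half against it.

**Clamping:** It took seven trigger squeezes. With the trigger released, the wrist camera put the pad about 8.2–8.4 mm into its 12 mm travel. The parts' tops ran from clamp y 48.5 to about 104, and at the back they came within about 1 mm of the beam face. The jaw was never touched directly.

**Button:** I pressed it with closed fingers until it stopped moving at about 20 N, well above its spring force of 5 N or less. The fingertips were then about 5–6 mm below the measured top.

**Checks that disagreed:**
- The cameras put the button's top at about 56–57 mm rather than the stated 53 mm. I judged the press by the hard stop, and the display gave no visible confirmation.
- The five squeezes before the parts were gripped moved the jaw about 17 mm each on average, not the stated 13 mm.

After the robot retreated, the parts and timer were where I left them. The glue bottle and the two larger orange parts had not visibly moved. I did not measure the screwdriver or the cross again at the end, but the arm stayed clear of both.

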